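# Put the topping tubs away in the drop-front case

## Robot

A 6-joint arm with a two-finger parallel gripper is mounted at the origin on the work surface. World frame = base frame: x ahead of the robot, y to its left, z up, the work surface at z = 0. Lengths are in m, angles in rad, forces in N, time in s.
With the tool pointing down it reaches from about 0.275 to 0.75 m from the base axis. Payload 10.2 kg.
Tool frame: the origin (TCP) lies midway between the tips of the shut fingers; the grasp point (between the pads) lies 19 mm behind it; z points along the fingers, x is the direction in which the jaws open and shut, and the axes are right-handed (so a half turn about z gives the same grasp; the last joint's range is limited). The gripper opens to 88 mm and grips with 3 to 60 N. Pads are 18 mm wide; open, the fingers measure 123 mm over their backs; the gripper's body (75 mm by 187 mm) begins 45 mm behind the grasp point.
Start: joints at [1.113, 0.313, 1.498, -0, 1.331, -0.223], TCP at [0.122, 0.511, 0.239] pointing down, gripper open.
Joint ranges: [-2.94, 2.94], [-0.97, 2.17], [0.19, 2.56], [-1.23, 4.37], [0.02, 3.11], [-2.88, 2.88]. Speed limits (rad/s): [2.39, 2.39, 3.01, 3.14, 3.14, 3.14].

## Interface

Orientations are given as a unit quaternion [x, y, z, w].
In Python, from rig import telemetry, eyes, finish_job, finder gives the robot as it stands.
- The arm moves only by the shell command python3 -m creep 'ROWS' [FORCE]. ROWS is text: rows parted by semicolons, each of 7 numbers parted by spaces: the shift along the world's x, y, z in units of 40 mm (1.0 is 40 mm), then the turn, a rotation vector about the world's x, y, z in rad, then the opening, from 0 (shut) to 1 (fully open). In form: tx ty tz ax ay az hand; .... A call has 1 to 5 rows; each row is the pose to reach, as a shift and turn from the pose measured when the call began; what a row does not reach only later rows make up. A row lasts 1/12 s, in which the tool goes at most 41.7 mm and 7.16 degrees, less where a joint would pass 70% of its speed; a pose out of reach is approached as far as the arm can. A call with a gripper value outside its range is refused whole. The fingers move at their own pace and stop on an object; FORCE is the grip in N (left out, the last holds). Time passes only in rows, so rows that repeat a pose let the fingers close. It gives the time, the measured TCP pose, the force and the opening at its end, in the units of the state.
- telemetry.get_obs(): the state, without advancing time (a new reading comes with each control period).
- eyes.read_camera(name): name is "side" or "top" or "wrist"; returns the picture (384x512x3 uint8, blue, green, red); there is no depth.
- eyes.get_calibration(name): a dict with "mtx" (3x3 intrinsics, pixels), "world_from_camera" (4x4, takes a point from camera to world coordinates). Camera axes: x right, y down, z forward; pixel columns grow to the right and rows downward; lengths in m; the calibration is good to about 2 mm. A picture is of the moment at which its call begins: read the wrist's pose just before it. get_calibration takes no time and is no camera call; for the wrist camera it gives the pose at the moment of the call.
- finish_job(): hands the job in, once; it reports no verdict.
Trained networks look in the newest picture that a camera, given by its name, has taken for a name from the list of things; names that differ only in an ending like _2 or _b are one class to them, and where a whole thing is asked for, a point or a joint stands for the part that bears it (a point fixed in the world has none). Each returns a list of dicts, best first, with "conf" (0 to 1); they miss things now and then, are a little off and sometimes report something else, mostly with a low value. They report only what shows in the picture. A call takes as long as a camera call. They do not tell look-alikes from the thing itself.
- finder.spot_in(camera, query): "xyz" ([x, y, z] in m, in world coordinates, good to about 4 mm: the middle of the surface that is visible of it).
- finder.cut_out(camera, query): "region" (384x512 bool, what is visible of it).
The state is a dict: "time_s": time; "joint_pos": joint angles; "joint_velocities": joint speeds; "joint_torque": joint torques, N m; "ee_pos": TCP position; "ee_rot": TCP orientation; "force": force on the tool from outside, world axes, zero at the start; "ft_torque": the same for the moment, N m; "opening": opening from 0.0 (shut) to 1.0 (fully open).
Only numpy, scipy, OpenCV 4.12 (cv2) and the standard library are available. Lean on these libraries where they do the work, as an engineer would, in place of code of your own. Each camera call takes 0.05 s, during which the arm holds its last target.

## Task

Tidy the coffee counter: pull the case's front flap down, lay the scoop that lies on a lid inside into its grey tray, and stack each tub that stands on the counter onto the tub with the same lid colour in the case, its feet seated in the recesses of the lid below. Then push the flap fully shut again, and leave the other things on the counter where they are.

Things in the scene. Friction and masses are not known exactly. Their poses are not given: they have to be found in the camera images.
- case: steel drop-front case, fixed, 170 mm deep (x) by 336 mm wide (y). Origin: centre of its underside; x points to its back. Floor 15 mm up; side walls 90 mm high; back wall 136 mm high with a roof strip reaching 24 mm forward (x 61 to 85 mm). Otherwise open on top once the flap is down.
- flap (a joint): angle of the case's bottom-hinged front flap, rad: 0 shut, 1.45 fully down towards the robot. Clear panel 116 mm high, with a dark lip folded back 50 mm over the case, barring the tubs while shut. Stiff hinge (0.35 N m): it stays where it is left. May start a little ajar.
- flap_hinge (a point): middle of the flap's hinge line, which runs along the case's y at the foot of its front, 20 mm above the counter.
- flap_grip (a point): centre of the red disc handle on the flap's lip: 44 mm across, 12 mm thick, on edge (flat faces to the case's +-y), pinched from above, turns between the fingers. Flap shut, it is 48 mm behind (case +x) and 136 mm above the hinge, the lip's top 20 mm below it; it swings about the hinge with the flap and fully down is 64 mm above the hinge.
- tray: grey rest tray for the scoop, 140 (x) by 80 (y) mm, 0.5 kg, rim 14 mm high, walls and floor 4 mm thick. Origin: centre of its underside. Loose; it may stand at any of four places left or right of the case.
- scoop_grip (a point): scoop lying level, 90 g. Point: in its black handle bar near the balance point, 10 mm above its flat underside. Bar 16 mm wide (y), 20 mm high, from 55 mm behind to 20 mm ahead (x); then a steel open square bowl 48 mm long, 44 mm wide, 30 mm high. Starts on top of a lid in the case, along the tub.
- base_green_mid (a point): In the case from the start (row of three, 105 mm apart): white tub with green lid, 110 (x) x 60 (y) x 57 mm high, 0.9 kg. Point: its centre, 28.5 mm above its feet's bottoms. Plain sides, gripped across the 60 mm. Four domed feet under it (x +-40, y +-15 mm) stand out 7 mm; four dark lid recesses, 5 mm deep, at the same places take the feet of a tub above, 3 mm play, either way round.
- base_yellow_mid (a point): In the case from the start (row of three, 105 mm apart): white tub with yellow lid, 110 (x) x 60 (y) x 57 mm high, 0.9 kg. Point: its centre, 28.5 mm above its feet's bottoms. Plain sides, gripped across the 60 mm. Four domed feet under it (x +-40, y +-15 mm) stand out 7 mm; four dark lid recesses, 5 mm deep, at the same places take the feet of a tub above, 3 mm play, either way round.
- base_blue_mid (a point): In the case from the start (row of three, 105 mm apart): white tub with blue lid, 110 (x) x 60 (y) x 57 mm high, 0.9 kg. Point: its centre, 28.5 mm above its feet's bottoms. Plain sides, gripped across the 60 mm. Four domed feet under it (x +-40, y +-15 mm) stand out 7 mm; four dark lid recesses, 5 mm deep, at the same places take the feet of a tub above, 3 mm play, either way round.
- tub_green_mid (a point): On the counter (may be absent): white tub with green lid, 110 (x) x 60 (y) x 57 mm high, about 0.3 kg. Point: its centre, 28.5 mm above its feet's bottoms. Plain sides, gripped across the 60 mm. Four domed feet under it (x +-40, y +-15 mm) stand out 7 mm; four dark lid recesses, 5 mm deep, at the same places take the feet of a tub above, 3 mm play, either way round. Stacked, it is 52 mm above the lower point.
- tub_yellow_mid (a point): On the counter (may be absent): white tub with yellow lid, 110 (x) x 60 (y) x 57 mm high, about 0.3 kg. Point: its centre, 28.5 mm above its feet's bottoms. Plain sides, gripped across the 60 mm. Four domed feet under it (x +-40, y +-15 mm) stand out 7 mm; four dark lid recesses, 5 mm deep, at the same places take the feet of a tub above, 3 mm play, either way round. Stacked, it is 52 mm above the lower point.
- tub_blue_mid (a point): On the counter (may be absent): white tub with blue lid, 110 (x) x 60 (y) x 57 mm high, about 0.3 kg. Point: its centre, 28.5 mm above its feet's bottoms. Plain sides, gripped across the 60 mm. Four domed feet under it (x +-40, y +-15 mm) stand out 7 mm; four dark lid recesses, 5 mm deep, at the same places take the feet of a tub above, 3 mm play, either way round. Stacked, it is 52 mm above the lower point.
- cup: bystander, to be left alone: white cup, 72 mm wide, 60 mm high. Origin: centre of its underside.
- tamper: bystander, to be left alone: steel tamper, 58 mm wide, 70 mm high. Origin: centre of its underside.
- saucer: bystander, to be left alone: white saucer, 124 mm wide, 16 mm high. Origin: centre of its underside.
- pitcher: bystander, to be left alone: steel milk pitcher, 86 mm wide, 105 mm high. Origin: centre of its underside.
- syrup: bystander, to be left alone: amber syrup bottle, 68 mm wide, 190 mm high. Origin: centre of its underside.
- jar: bystander, to be left alone: glass jar, 84 mm wide, 110 mm high. Origin: centre of its underside.
Things that resemble listed ones, but are neither listed nor needed, are in the scene too. What is shaped like the part that bears tub_yellow_mid but orange or red is not meant.

How it is judged:
On the way, in this order (a step that is already met when the one before it is completed fails the run):
1. the flap is pulled well down (more than 1.1 rad) (value of joint flap above 1.1 rad), for 0.2 s.
2. with the flap down, every tub from the counter is seated on the tub of its colour and the scoop lies in the tray (value of joint flap above 0.6 rad and x of tub_green_mid in the frame of base_green_mid between -0.005 and 0.005 m and y of tub_green_mid in the frame of base_green_mid between -0.005 and 0.005 m and z of tub_green_mid in the frame of base_green_mid between 0.0495 and 0.0545 m and angle between the x axis of tub_green_mid and the x axis of base_green_mid, either way round below 0.1 rad and x of tub_yellow_mid in the frame of base_yellow_mid between -0.005 and 0.005 m and y of tub_yellow_mid in the frame of base_yellow_mid between -0.005 and 0.005 m and z of tub_yellow_mid in the frame of base_yellow_mid between 0.0495 and 0.0545 m and angle between the x axis of tub_yellow_mid and the x axis of base_yellow_mid, either way round below 0.1 rad and x of tub_blue_mid in the frame of base_blue_mid between -0.005 and 0.005 m and y of tub_blue_mid in the frame of base_blue_mid between -0.005 and 0.005 m and z of tub_blue_mid in the frame of base_blue_mid between 0.0495 and 0.0545 m and angle between the x axis of tub_blue_mid and the x axis of base_blue_mid, either way round below 0.1 rad and x of scoop_grip in the frame of tray between -0.07 and 0.07 m and y of scoop_grip in the frame of tray between -0.04 and 0.04 m and z of scoop_grip in the frame of tray below 0.035 m), for 0.3 s.
3. the flap is pushed shut (under 0.08 rad) (value of joint flap below 0.08 rad), for 0.2 s.
At the end, for the whole second after the job is handed in: Every tub present is seated on the case tub of its colour (within 5 mm sideways, 2.5 mm in height, 0.1 rad), at rest; the three case tubs stand upright in the case; the scoop lies in the tray; the flap is within 0.08 rad of shut (x of tub_green_mid in the frame of base_green_mid between -0.005 and 0.005 m and y of tub_green_mid in the frame of base_green_mid between -0.005 and 0.005 m and z of tub_green_mid in the frame of base_green_mid between 0.0495 and 0.0545 m and angle between the x axis of tub_green_mid and the x axis of base_green_mid, either way round below 0.1 rad and x of tub_yellow_mid in the frame of base_yellow_mid between -0.005 and 0.005 m and y of tub_yellow_mid in the frame of base_yellow_mid between -0.005 and 0.005 m and z of tub_yellow_mid in the frame of base_yellow_mid between 0.0495 and 0.0545 m and angle between the x axis of tub_yellow_mid and the x axis of base_yellow_mid, either way round below 0.1 rad and x of tub_blue_mid in the frame of base_blue_mid between -0.005 and 0.005 m and y of tub_blue_mid in the frame of base_blue_mid between -0.005 and 0.005 m and z of tub_blue_mid in the frame of base_blue_mid between 0.0495 and 0.0545 m and angle between the x axis of tub_blue_mid and the x axis of base_blue_mid, either way round below 0.1 rad and x of scoop_grip in the frame of tray between -0.07 and 0.07 m and y of scoop_grip in the frame of tray between -0.04 and 0.04 m and z of scoop_grip in the frame of tray below 0.035 m and x of base_green_mid in the frame of case between -0.04 and 0.04 m and y of base_green_mid in the frame of case between -0.15 and 0.15 m and angle between each of base_green_mid, base_yellow_mid, base_blue_mid's own z axis and vertical below 0.08 rad and x of base_yellow_mid in the frame of case between -0.04 and 0.04 m and y of base_yellow_mid in the frame of case between -0.15 and 0.15 m and x of base_blue_mid in the frame of case between -0.04 and 0.04 m and y of base_blue_mid in the frame of case between -0.15 and 0.15 m and linear speed of each of tub_green, tub_yellow, tub_blue below 0.02 m/s and value of joint flap below 0.08 rad); the robot touches nothing.
It fails at once if a bystander (cup, tamper, saucer, pitcher, bottle, jar) is moved more than 60 mm or tipped over (distance of any of cup, tamper, saucer, pitcher, syrup, jar from where it was at the start of the episode above 0.06 m or angle between any of cup, tamper, saucer, pitcher, syrup, jar's own z axis and vertical above 0.7 rad).
Of tub_green, tub_yellow, tub_blue only 2 to 3 are there at a start; the rules pass over those that are not, and their reading is None.
At some moment in a run one of tray may be knocked a few centimetres aside while the robot is not near it.
Once in a run the grip may slacken for a moment while it holds something.
It also fails if it takes over 208 s, if anything falls off the work surface, if the arm or the gripper's body presses on something with over 40 N, if the wrist force passes 120 N, or if a joint passes its speed limit or range.

## Working session

There is one attempt and no reset: what is moved stays moved. The work goes in short steps, Python scripts to look and compute and a shell command to move; the robot and the scene stay as the last step left them, time stands still between calls to the robot, and variables do not carry over. Pictures are saved under pics/ and viewed, and the job is handed in when it is done.

```bash
ls; mkdir -p pics; python3 - <<'E'
from rig import telemetry, eyes, finder
import cv2
o=telemetry.get_obs();print(o)
for c in ("top","side","wrist"):
    im=eyes.read_camera(c);cv2.imwrite(f"pics/{c}0.png",im)
    k=eyes.get_calibration(c);print(c,k["mtx"].round(1).tolist(),k["world_from_camera"].round(3).tolist())
E
```

```text
pics
{'time_s': 0.0, 'joint_pos': array([ 1.11260985e+00,  3.13482937e-01,  1.49841912e+00, -1.69246918e-05,
        1.33099807e+00, -2.23413870e-01]), 'joint_velocities': array([ 5.18477410e-04,  9.86731729e-04, -1.42186832e-03, -1.20870231e-03,
        3.48621784e-04,  1.53482242e-05]), 'joint_torque': array([-1.00952668e-03, -4.02210653e+01, -2.52264690e+01,  6.93681766e-02,
        3.53447360e-02, -1.08051647e-04]), 'ee_pos': array([0.12204049, 0.51037142, 0.23815098]), 'ee_rot': array([ 7.85053306e-01,  6.19427864e-01, -5.86647045e-04,  2.88588351e-04]), 'force': array([0.03042634, 0.17120551, 0.58259577]), 'ft_torque': array([-0.03270985,  0.01868602,  0.03055711]), 'opening': 1.002218790062962}
top [[429.3, 0.0, 256.7], [0.0, 429.3, 194.0], [0.0, 0.0, 1.0]] [[0.017, -0.988, 0.155, 0.269], [-1.0, -0.02, -0.018, 0.024], [0.021, -0.154, -0.988, 1.525], [0.0, 0.0, 0.0, 1.0]]
side [[482.7, 0.0, 246.4], [0.0, 482.7, 194.4], [0.0, 0.0, 1.0]] [[-0.966, -0.17, 0.196, 0.211], [-0.259, 0.688, -0.678, 1.025], [-0.019, -0.705, -0.709, 1.172], [0.0, 0.0, 0.0, 1.0]]
wrist [[271.3, 0.0, 259.9], [0.0, 271.3, 191.5], [0.0, 0.0, 1.0]] [[0.233, 0.927, 0.294, 0.046], [0.972, -0.223, -0.07, 0.53], [0.0, 0.303, -0.953, 0.385], [0.0, 0.0, 0.0, 1.0]]
```

View pics/top0.png

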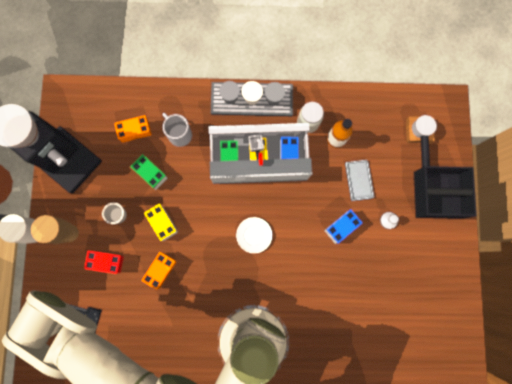

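View pics/side0.png

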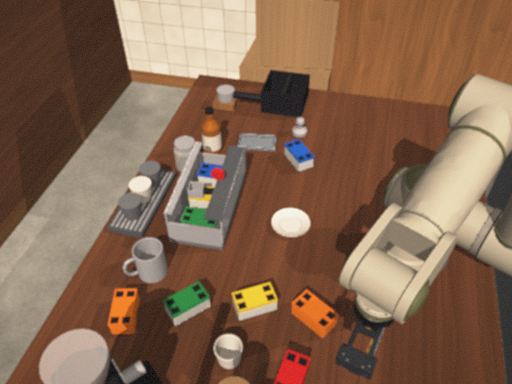

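View pics/wrist0.png

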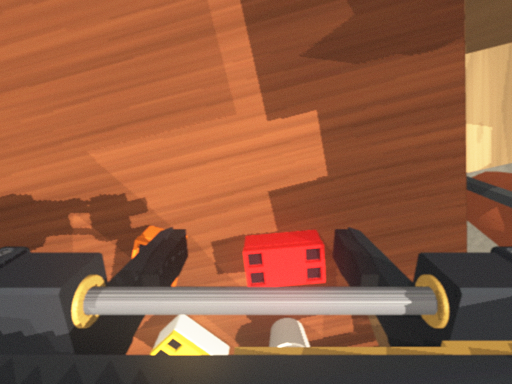

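```bash
python3 - <<'E'
from rig import telemetry, eyes, finder
for c in ("top","side"):
  eyes.read_camera(c)
  for q in "flap_grip tray scoop_grip tub_green_mid tub_yellow_mid tub_blue_mid base_green_mid base_yellow_mid base_blue_mid case cup tamper saucer pitcher syrup jar".split():
    try: r=finder.spot_in(c,q)
    except Exception as e: print(c,q,e);continue
    print(c,q,[([round(float(v),3) for v in d["xyz"]],round(d["conf"],2)) for d in r][:4])
E
```

```text
top flap_grip [([0.57, -0.011, 0.131], 0.66), ([0.734, 0.289, 0.045], 0.39)]
top tray [([0.572, -0.369, 0.002], 0.91), ([0.429, 0.497, 0.024], 0.68)]
top scoop_grip [([0.672, 0.002, 0.084], 0.81)]
top tub_green_mid [([0.569, 0.373, 0.053], 0.87), ([0.707, -0.281, 0.124], 0.33)]
top tub_yellow_mid [([0.24, 0.323, 0.06], 0.94), ([0.724, 0.44, 0.06], 0.8), ([0.259, 0.507, 0.054], 0.71), ([0.395, 0.326, 0.056], 0.7)]
top tub_blue_mid [([0.397, -0.307, 0.057], 0.83)]
top base_green_mid [([0.647, 0.097, 0.068], 0.65), ([0.731, 0.287, 0.046], 0.26)]
top base_yellow_mid [([0.647, -0.021, 0.071], 0.66), ([0.613, -0.015, 0.134], 0.34)]
top base_blue_mid [([0.667, -0.108, 0.072], 0.84)]
top case [([0.612, -0.014, 0.134], 0.73)]
top cup [([0.43, 0.496, 0.024], 0.85)]
top tamper [([0.364, 0.006, 0.009], 0.71)]
top saucer [([0.361, 0.007, 0.013], 0.9)]
top pitcher [([0.733, 0.288, 0.047], 0.9)]
top syrup [([0.71, -0.282, 0.127], 0.9), ([0.362, 0.007, 0.009], 0.63), ([0.768, -0.19, 0.106], 0.37)]
top jar [([0.769, -0.191, 0.108], 0.73), ([0.42, -0.464, 0.02], 0.3), ([0.571, 0.373, 0.054], 0.26)]
si
[... 410 characters left out ...]
0.389, -0.286, 0.048], 0.87), ([0.433, 0.477, 0.033], 0.32)]
side base_green_mid [([0.638, 0.107, 0.072], 0.86), ([0.428, 0.479, 0.032], 0.24)]
side base_yellow_mid [([0.657, 0.026, 0.059], 0.62), ([0.713, -0.274, 0.098], 0.27)]
side base_blue_mid [([0.671, -0.09, 0.07], 0.6)]
side case [([0.601, 0.048, 0.087], 0.71)]
side cup [([0.427, 0.478, 0.03], 0.8), ([0.725, 0.297, 0.064], 0.27)]
side tamper [([0.424, -0.468, 0.018], 0.75), ([0.564, 0.002, 0.137], 0.64)]
side saucer [([0.363, 0.001, 0.008], 0.73)]
side pitcher [([0.723, 0.298, 0.067], 0.78), ([0.564, 0.003, 0.139], 0.45)]
side syrup [([0.713, -0.275, 0.1], 0.91), ([0.561, 0.003, 0.135], 0.43)]
side jar [([0.786, -0.161, 0.098], 0.57)]
```

```bash
cat > u.py <<'E'
import numpy as np, cv2
from rig import telemetry, eyes, finder
from scipy.spatial.transform import Rotation as R
def shot(c,name=None,crop=None,s=1):
    k=eyes.get_calibration(c); im=eyes.read_camera(c)
    if name:
        o=im
        if crop: x0,y0,x1,y1=crop; o=im[y0:y1,x0:x1]
        if s!=1:o=cv2.resize(o,None,fx=s,fy=s,interpolation=cv2.INTER_CUBIC)
        cv2.imwrite(f"pics/{name}.png",o)
    return im,k
def p2w(k,uv,z):
    M=k["world_from_camera"];d=M[:3,:3]@np.linalg.solve(k["mtx"],[uv[0],uv[1],1.]);o=M[:3,3]
    return o+d*(z-o[2])/d[2]
def w2p(k,p):
    M=np.linalg.inv(k["world_from_camera"]);q=k["mtx"]@(M[:3,:3]@np.asarray(p,float)+M[:3,3]);return q[:2]/q[2]
def st():
    o=telemetry.get_obs();r=R.from_quat(o["ee_rot"]);m=r.as_matrix()
    print("t",round(o["time_s"],2),"tcp",o["ee_pos"].round(4),"z",m[:,2].round(3),"jawyaw",round(np.degrees(np.arctan2(m[1,0],m[0,0])),1),"F",o["force"].round(1),"open",round(o["opening"],3),"q",o["joint_pos"].round(2))
    return o,m
def colmask(im,c):
    h=cv2.cvtColor(im,cv2.COLOR_BGR2HSV)
    lo,hi={"green":((45,90,40),(80,255,255)),"yellow":((25,120,90),(34,255,255)),"blue":((100,120,60),(125,255,255)),"red":((0,150,60),(6,255,255))}[c]
    return cv2.inRange(h,lo,hi)
E
python3 - <<'E'
from u import *
im,k=shot("top","top_case",(190,70,390,220),4)
shot("side","side_case",(150,120,330,260),4)
# lid blobs top
for c,box in (("green",(120,140,180,200)),("yellow",(135,195,185,250)),("blue",(315,200,370,255))):
    m=colmask(im,c);x0,y0,x1,y1=box;mm=np.zeros_like(m);mm[y0:y1,x0:x1]=m[y0:y1,x0:x1]
    mm=cv2.morphologyEx(mm,cv2.MORPH_CLOSE,np.ones((7,7)))
    pts=cv2.findNonZero(mm);w=np.array([p2w(k,p[0],.057)[:2] for p in pts],np.float32)
    r=cv2.minAreaRect(w*1000);print(c,len(w),w.mean(0),r)
E
```

```text
green 574 [0.57374305 0.37776512] ((574.0598754882812, 377.8874816894531), (111.0558853149414, 62.49812698364258), 48.26472854614258)
yellow 602 [0.39644986 0.3268431 ] ((396.6551513671875, 326.9244079589844), (112.59297943115234, 62.083045959472656), 33.10054397583008)
blue 579 [ 0.39427114 -0.30533087] ((394.55108642578125, -305.56072998046875), (61.91502380371094, 110.97261047363281), 40.276695251464844)
```

View pics/top_case.png

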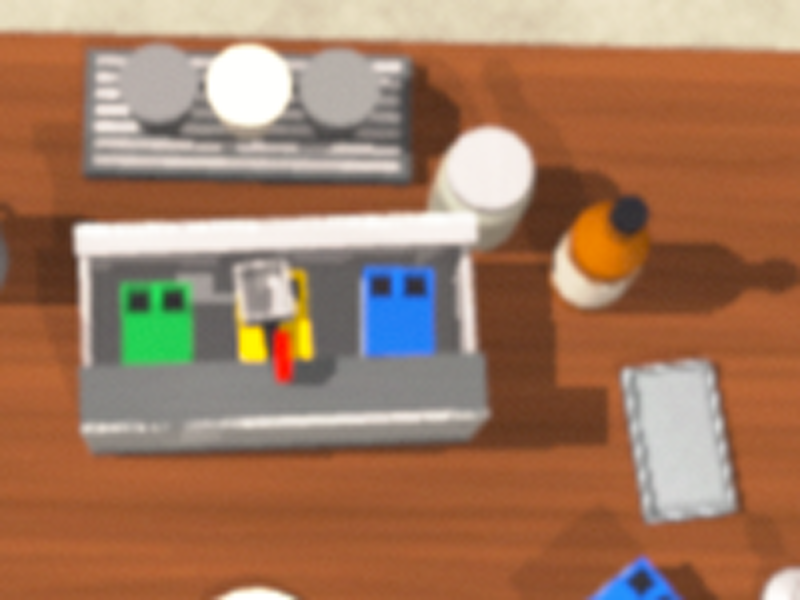

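View pics/side_case.png

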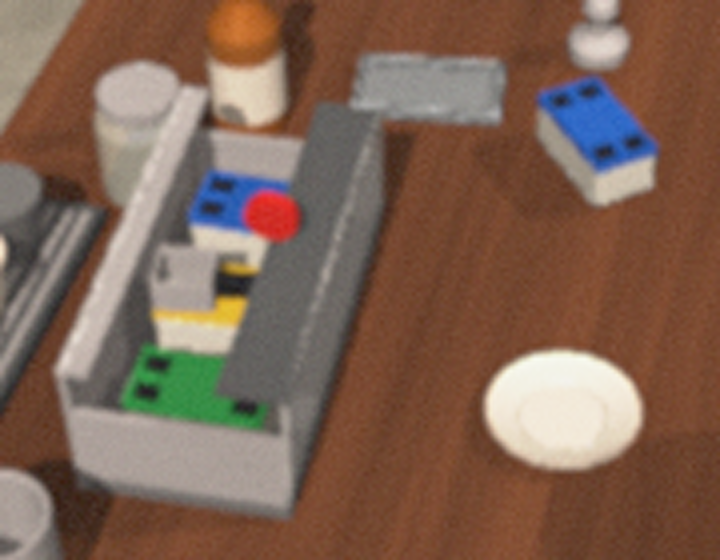

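```bash
python3 - <<'E'
from u import *
k=eyes.get_calibration("top")
def c(x,y,z): return p2w(k,(190+x/4-.4,70+y/4-.4),z).round(4)
print("roof back L,R",c(75,228,.136),c(475,213,.136)," front L,R",c(78,256,.136),c(477,240,.136))
print("flap bottom corners z.02",c(95,452,.02),c(455,441,.02))
print("lip front corners",c(80,428,.136),c(487,410,.136),"lip back",c(82,372,.136),c(485,355,.136))
print("grip",c(282,357,.156))
print("grip low near/far",c(286,382,.14),c(280,332,.17))
for n,a,z in (("greenfar",((120,283),(190,280)),.072),("bluefar",((362,268),(433,266)),.072),("yel far",((238,270),(305,270)),.072)):
  print(n,[c(*p,z) for p in a])
k2=eyes.get_calibration("side")
uv=(150+272/4,120+217/4)
M=k["world_from_camera"];M2=k2["world_from_camera"]
# triangulate grip
def ray(k,uv):
    M=k["world_from_camera"];d=M[:3,:3]@np.linalg.solve(k["mtx"],[uv[0],uv[1],1.]);return M[:3,3],d/np.linalg.norm(d)
o1,d1=ray(k,(190+282/4,70+357/4));o2,d2=ray(k2,uv)
A=np.stack([d1,-d2],1);t=np.linalg.lstsq(A,o2-o1,rcond=None)[0];print("grip tri",o1+t[0]*d1,o2+t[1]*d2)
for n,uv,z in (("sidewall L front top",(290,430),.105),):
  print(n)
E
```

```text
roof back L,R [0.7117 0.1646 0.136 ] [ 0.7327 -0.1712  0.136 ]  front L,R [0.6875 0.1613 0.136 ] [ 0.7092 -0.1728  0.136 ]
flap bottom corners z.02 [0.5426 0.1516 0.02  ] [ 0.5592 -0.1692  0.02  ]
lip front corners [0.5413 0.1547 0.136 ] [ 0.5635 -0.1808  0.136 ] lip back [0.5884 0.1546 0.136 ] [ 0.6102 -0.1793  0.136 ]
grip [ 0.5999 -0.01    0.156 ]
grip low near/far [ 0.5827 -0.014   0.14  ] [ 0.6173 -0.0077  0.17  ]
greenfar [array([0.6833, 0.1303, 0.072 ]), array([0.6874, 0.0694, 0.072 ])]
bluefar [array([ 0.7017, -0.0809,  0.072 ]), array([ 0.7049, -0.1432,  0.072 ])]
yel far [array([0.6974, 0.0277, 0.072 ]), array([ 0.6987, -0.0309,  0.072 ])]
grip tri [ 0.59883357 -0.01131407  0.15510065] [ 0.60078168 -0.01103486  0.15556236]
sidewall L front top
```

```bash
python3 -c "
from u import *
st()"; python3 -m creep '0.9 -0.9 0 0 0 0 1;1.8 -1.8 0 0 0 0.1 1;2.7 -2.7 0 0 0 0.2 1;3.6 -3.6 0 0 0 0.3 1;4.5 -4.5 0 0 0 0.4 1' 20; python3 -c "
from u import *
st()"
```

```text
t 1.95 tcp [0.1222 0.5106 0.2387] z [-0. -0. -1.] jawyaw 76.5 F [ 0.8 -0.1 -0.4] open 0.999 q [ 1.11  0.31  1.5  -0.    1.33 -0.22]
time_s: 2.37
ee_pos: [0.265, 0.3675, 0.2389]
ee_rot: [0.648, 0.762, 0.0, 0.0]
force: [0.9, -0.1, -0.2]
opening: 1.002
t 2.37 tcp [0.265  0.3675 0.2389] z [ 0.  0. -1.] jawyaw 99.2 F [ 0.9 -0.1 -0.2] open 1.002 q [ 0.69  0.15  1.7  -0.    1.29 -1.05]
```

```bash
python3 -m creep '0.7 -0.7 0 0 0 0 1;1.4 -1.4 0 0 0 0 1;2.1 -2.1 0 0 0 0 1;2.8 -2.8 0 0 0 -0.05 1;3.5 -3.5 0 0 0 -0.1 1' >/dev/null; python3 -m creep '0.7 -0.9 0 0 0 0 1;1.4 -1.8 0 0 0 0 1;2.1 -2.7 0 0 0 0 1;2.1 -2.7 0 0 0 0 1' >/dev/null;  python3 -c "
from u import *
st()
im,k=shot('wrist','w1')
for c in ('wrist','top'):
  im,k=shot(c)
  print(finder.spot_in(c,'flap_grip'))"
```

```text
t 3.12 tcp [0.4924 0.1139 0.2389] z [ 0.001 -0.    -1.   ] jawyaw 93.1 F [ 0.5  0.1 -0.7] open 0.998 q [-0.    0.27  1.56 -0.    1.32 -1.63]
[{'xyz': [0.5602, 0.0347, 0.1268], 'conf': 0.92}]
[{'xyz': [0.5745, -0.0664, 0.132], 'conf': 0.68}]
```

View pics/w1.png

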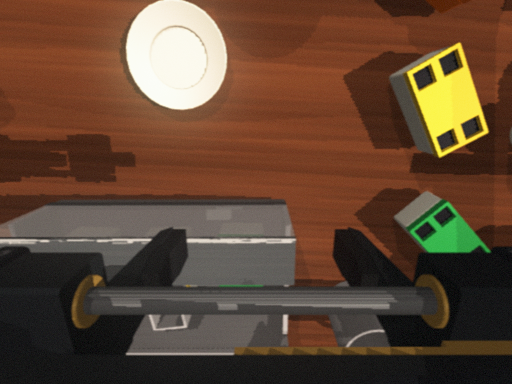

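```bash
python3 -m creep '0.7 -0.8 0 0 0 0 1;1.4 -1.6 0 0 0 0 1;2.1 -2.4 0 0 0 0.01 1;2.7 -3.12 0 0 0 0.01 1;2.7 -3.12 0 0 0 0.01 1' >/dev/null; python3 -m creep '0 0 0 0 0 0 1;0 0 0 0 0 0 1' > /dev/null; python3 -c "
from u import *
st()
im,k=shot('wrist','w2')
shot('side','s2',(150,120,330,260),4)"
```

```text
t 3.95 tcp [ 0.5992 -0.0078  0.238 ] z [ 0.  0. -1.] jawyaw 93.9 F [ 0.7 -0.1 -0.4] open 1.001 q [-0.21  0.48  1.26  0.    1.4  -1.85]
```

View pics/w2.png

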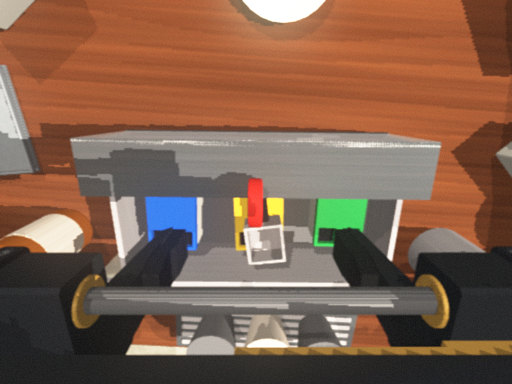

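View pics/s2.png

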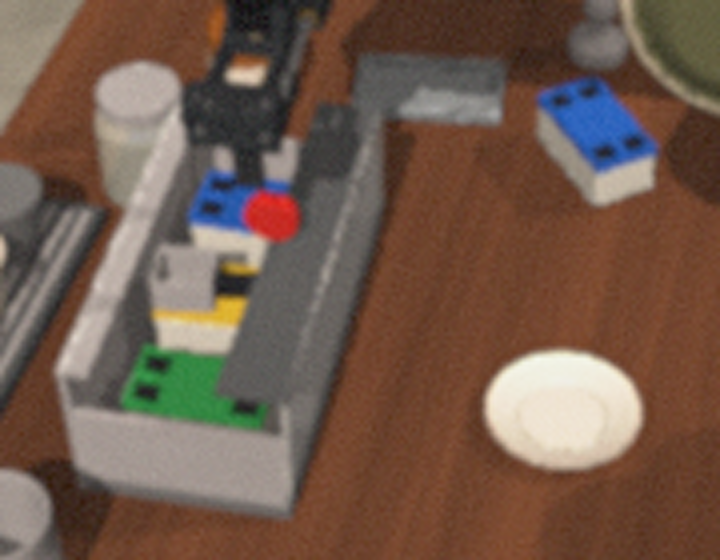

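```bash
python3 -c "
from u import *
k=eyes.get_calibration('wrist')
print(p2w(k,(255.5,180),.17),p2w(k,(255.5,225),.15),w2p(k,[.5992,-.0078,.15]))
print(w2p(k,[.6,-.011,.178]),w2p(k,[.6,-.011,.156]),w2p(k,[.578,-.011,.156]),w2p(k,[.622,-.011,.156]))
"
```

```text
[ 0.57979149 -0.01114173  0.17      ] [ 0.62922312 -0.00828159  0.15      ] [258.11811027 194.96754645]
[253.95758794 206.51347938] [254.44249608 197.71277071] [256.02428668 173.76406485] [252.94560024 220.3761489 ]
```

```bash
python3 -m creep '0.07 -0.05 -0.8 0 0 0 0.6;0.07 -0.05 -1.5 0 0 0 0.5;0.07 -0.05 -2.0 0 0 0 0.5;0.07 -0.05 -2.35 0 0 0 0.5;0.07 -0.05 -2.35 0 0 0 0.5' 25 ; python3 -m creep '0 0 0 0 0 0 0.3;0 0 0 0 0 0 0;0 0 0 0 0 0 0;0 0 0 0 0 0 0;0 0 0 0 0 0 0' ; python3 -c "
from u import *
st()
im,k=shot('wrist','w3')
shot('side','s3',(150,120,330,260),4)"
```

```text
time_s: 4.47
ee_pos: [0.6, -0.0077, 0.1421]
ee_rot: [0.682, 0.732, -0.001, -0.002]
force: [-0.2, 0.8, -0.2]
opening: 0.645
time_s: 4.88
ee_pos: [0.6003, -0.0077, 0.1429]
ee_rot: [0.682, 0.732, -0.001, -0.001]
force: [1.2, 0.3, -0.4]
opening: 0.267
t 4.88 tcp [ 0.6003 -0.0077  0.1429] z [-0.003  0.001 -1.   ] jawyaw 94.1 F [ 1.2  0.3 -0.4] open 0.267 q [-0.21  0.56  1.38  0.    1.2  -1.85]
```

View pics/s3.png

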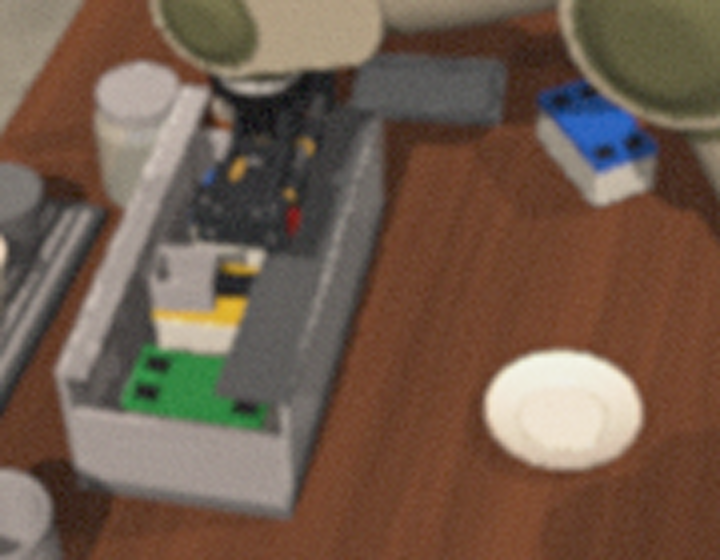

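```bash
python3 -m creep '0 0 0 0 0 0 0;0 0 0 0 0 0 0;0 0 0 0 0 0 0;0 0 0 0 0 0 0'; python3 - <<'E'
import numpy as np
# arc from contact (48,141)  in case frame; x axis yaw .064
for a in (0,.15,.3,.45,.6,.75,.9,1.05,1.2,1.35,1.45):
    x=48*np.cos(a)-141*np.sin(a)-48; z=48*np.sin(a)+141*np.cos(a)-141
    print(a, (x*.998/40).round(2),(x*.063/40).round(3),(z/40).round(2))
E
```

```text
time_s: 5.32
ee_pos: [0.6005, -0.012, 0.1427]
ee_rot: [0.682, 0.731, -0.003, 0.001]
force: [0.8, -9.6, -2.3]
opening: 0.132
0 0.0 0.0 0.0
0.15 -0.54 -0.034 0.14
0.3 -1.09 -0.069 0.2
0.45 -1.65 -0.104 0.17
0.6 -2.2 -0.139 0.06
0.75 -2.72 -0.172 -0.13
0.9 -3.21 -0.203 -0.39
1.05 -3.65 -0.231 -0.73
1.2 -4.04 -0.255 -1.13
1.35 -4.37 -0.276 -1.58
1.45 -4.55 -0.287 -1.91
```

```bash
python3 -m creep '-0.27 -0.02 0.08 0 0 0 0;-0.54 -0.03 0.14 0 0 0 0;-0.82 -0.05 0.18 0 0 0 0;-1.09 -0.07 0.20 0 0 0 0;-1.37 -0.09 0.19 0 0 0 0'; python3 -c "
from u import *
o,m=st()
p=(o['ee_pos']-[.6005,-.012,.1427])/.04;print(p)"
```

```text
time_s: 5.73
ee_pos: [0.5454, -0.0152, 0.1495]
ee_rot: [0.682, 0.731, -0.003, 0.001]
force: [6.8, 2.9, -12.1]
opening: 0.135
t 5.73 tcp [ 0.5454 -0.0152  0.1495] z [-0.002 -0.006 -1.   ] jawyaw 93.9 F [  6.8   2.9 -12.1] open 0.135 q [-0.24  0.44  1.56 -0.01  1.14 -1.88]
[-1.37657285 -0.08108162  0.17093724]
```

```bash
python3 -m creep '-0.28 -0.02 -0.02 0 0 0 0;-0.55 -0.04 -0.06 0 0 0 0;-0.83 -0.06 -0.12 0 0 0 0;-1.1 -0.08 -0.21 0 0 0 0;-1.35 -0.09 -0.31 0 0 0 0'; python3 -c "
from u import *
o,m=st()
p=(o['ee_pos']-[.6005,-.012,.1427])/.04;print(p)"
```

```text
time_s: 6.15
ee_pos: [0.4919, -0.0183, 0.1362]
ee_rot: [0.683, 0.731, -0.001, 0.002]
force: [14.7, 3.2, -18.6]
opening: 0.136
t 6.15 tcp [ 0.4919 -0.0183  0.1362] z [ 0.001 -0.004 -1.   ] jawyaw 93.9 F [ 14.7   3.2 -18.6] open 0.136 q [-0.27  0.35  1.73 -0.    1.05 -1.91]
[-2.71535454 -0.15852928 -0.16309211]
```

```bash
python3 -m creep '-0.2 -0.02 -0.2 0 0 0 0;-0.43 -0.03 -0.34 0 0 0 0;-0.65 -0.05 -0.51 0 0 0 0;-0.86 -0.06 -0.68 0 0 0 0;-1.05 -0.07 -0.87 0 0 0 0'; python3 -m creep '0 0 0 0 0 0 0'; python3 -c "
from u import *
o,m=st()
p=(o['ee_pos']-[.6005,-.012,.1427])/.04;print(p)"
```

```text
time_s: 6.57
ee_pos: [0.4508, -0.0207, 0.1019]
ee_rot: [0.683, 0.73, 0.001, 0.003]
force: [6.9, 5.5, -2.7]
opening: 0.136
time_s: 6.65
ee_pos: [0.4502, -0.0207, 0.1012]
ee_rot: [0.683, 0.73, 0.001, 0.003]
force: [0.1, -2.0, -3.6]
opening: 0.13
t 6.65 tcp [ 0.4502 -0.0207  0.1012] z [ 0.006 -0.003 -1.   ] jawyaw 93.8 F [ 0.1 -2.  -3.6] open 0.13 q [-0.31  0.32  1.89 -0.    0.92 -1.94]
[-3.75741906 -0.21664192 -1.03625537]
```

```bash
python3 -m creep '-0.24 -0.03 -0.23 0 0 0 0;-0.42 -0.05 -0.48 0 0 0 0;-0.58 -0.06 -0.73 0 0 0 0;-0.66 -0.06 -0.88 0 0 0 0;-0.66 -0.06 -0.88 0 0 0 0'; python3 -c "
from u import *
o,m=st()
shot('side','s4',(130,100,330,300),3)
p=(o['ee_pos']-[.6005,-.012,.1427])/.04;print(p)"
```

```text
time_s: 7.07
ee_pos: [0.4253, -0.0222, 0.0665]
ee_rot: [0.684, 0.729, 0.003, 0.004]
force: [10.5, 11.9, -9.1]
opening: 0.138
t 7.07 tcp [ 0.4253 -0.0222  0.0665] z [ 0.01  -0.001 -1.   ] jawyaw 93.7 F [10.5 11.9 -9.1] open 0.138 q [-0.33  0.34  1.99  0.    0.8  -1.97]
[-4.37965623 -0.25509423 -1.90385077]
```

View pics/s4.png

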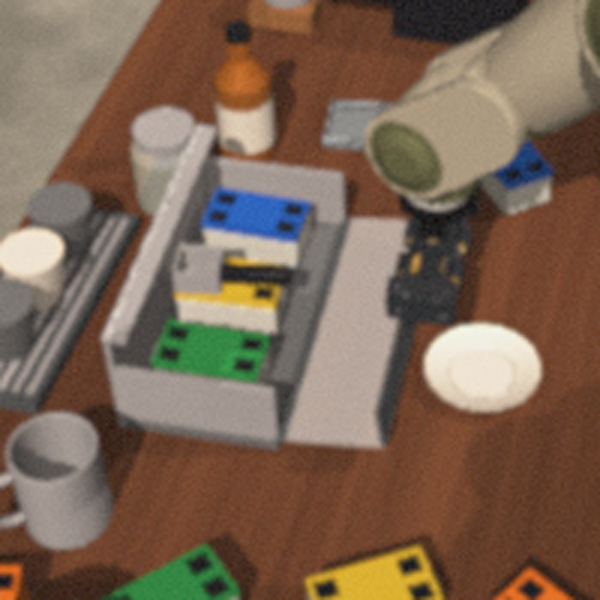

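```bash
python3 -m creep '0 0 0 0 0 0 0.4;0 0 0 0 0 0 0.5;0 0 0 0 0 0 0.5;0 0 0 0 0 0 0.5;0 0 0.3 0 0 0 0.5'; python3 -m creep '0 0 0.8 0 0 0 0.5;0 0 1.6 0 0 0 0.6;0 0 2.4 0 0 0 1;0 0 3.2 0 0 0 1;0 0 4 0 0 0 1'; python3 -c "
from u import *
o,m=st()
shot('wrist','w5'); shot('side','s5',(130,100,330,300),3)
for c in ('top','side'):
  shot(c,'x'+c)
  for q in 'scoop_grip base_green_mid base_yellow_mid base_blue_mid flap_grip'.split(): print(c,q,[(np.round(d['xyz'],3),round(d['conf'],2)) for d in finder.spot_in(c,q)[:2]])
"
```

```text
time_s: 7.53
ee_pos: [0.4244, -0.0221, 0.0774]
ee_rot: [0.684, 0.729, 0.002, 0.003]
force: [-0.0, 0.6, -0.1]
opening: 0.483
time_s: 7.95
ee_pos: [0.4239, -0.0221, 0.2392]
ee_rot: [0.684, 0.729, 0.002, 0.003]
force: [0.5, 0.5, 0.1]
opening: 0.78
t 7.95 tcp [ 0.4239 -0.0221  0.2392] z [ 0.006 -0.001 -1.   ] jawyaw 93.7 F [0.5 0.5 0.1] open 0.78 q [-0.33  0.08  1.78  0.    1.27 -1.97]
top scoop_grip [(array([ 0.662, -0.002,  0.092]), 0.7)]
top base_green_mid [(array([0.624, 0.094, 0.069]), 0.89)]
top base_yellow_mid [(array([ 0.625, -0.018,  0.071]), 0.63), (array([0.515, 0.078, 0.02 ]), 0.37)]
top base_blue_mid [(array([ 0.644, -0.11 ,  0.073]), 0.79), (array([ 0.408, -0.008,  0.01 ]), 0.17)]
top flap_grip [(array([0.516, 0.084, 0.021]), 0.67)]
side scoop_grip [(array([ 0.659, -0.004,  0.086]), 0.75), (array([ 0.642, -0.097,  0.068]), 0.6)]
side base_green_mid [(array([0.624, 0.094, 0.072]), 0.91)]
side base_yellow_mid [(array([0.63 , 0.022, 0.058]), 0.9), (array([0.364, 0.   , 0.01 ]), 0.66)]
side base_blue_mid [(array([ 0.642, -0.093,  0.07 ]), 0.96)]
side flap_grip [(array([ 0.498, -0.   ,  0.028]), 0.61), (array([ 0.715, -0.27 ,  0.097]), 0.4)]
```

View pics/s5.png

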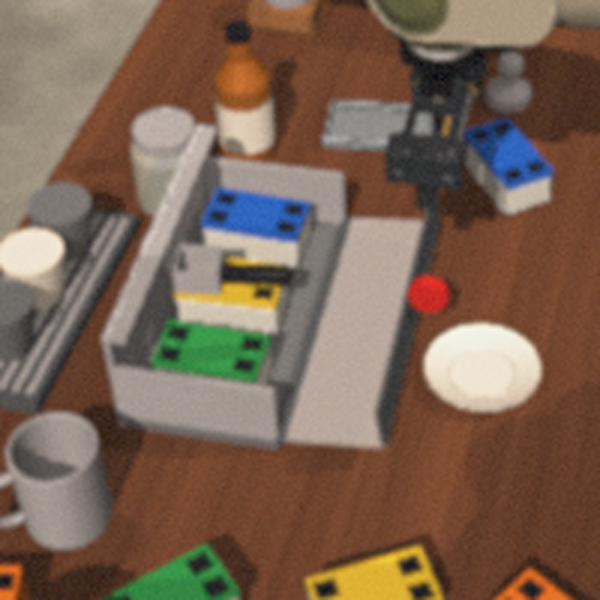

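View pics/w5.png

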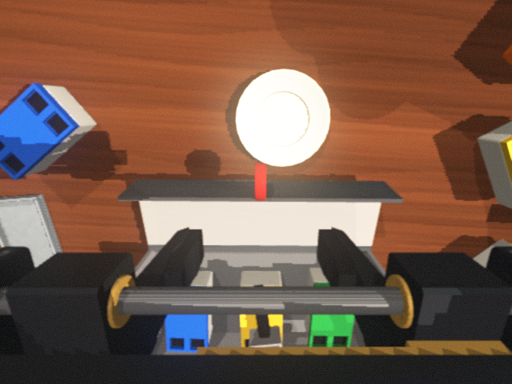

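```bash
python3 -m creep '1 0.06 0.1 0 0 0 1;2 0.12 0.2 0 0 0 1;3 0.18 0.2 0 0 0 1;4 0.24 0.2 0 0 0 1;4.8 0.28 0.2 0 0 0 1'; python3 -m creep '0.1 0 0 0 0 0 1;0.1 0 0 0 0 0 1'; python3 -c "
from u import *
o,m=st()
shot('wrist','w6')
print([(np.round(d['xyz'],3),round(d['conf'],2)) for d in finder.spot_in('wrist','scoop_grip')[:2]])
"
```

```text
time_s: 9.07
ee_pos: [0.6184, -0.0105, 0.2445]
ee_rot: [0.684, 0.729, 0.002, 0.002]
force: [0.4, 0.0, -0.4]
opening: 1.0
time_s: 9.23
ee_pos: [0.6232, -0.0104, 0.2429]
ee_rot: [0.684, 0.73, 0.001, 0.001]
force: [-0.3, 0.7, -0.6]
opening: 1.003
t 9.23 tcp [ 0.6232 -0.0104  0.2429] z [ 0.004  0.    -1.   ] jawyaw 93.7 F [-0.3  0.7 -0.6] open 1.003 q [-0.2   0.53  1.17  0.    1.44 -1.84]
[(array([ 0.664, -0.005,  0.09 ]), 0.7)]
```

View pics/w6.png

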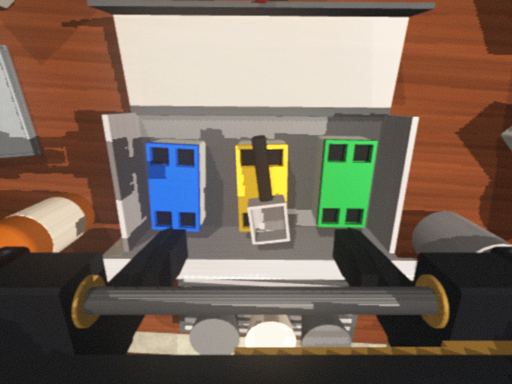

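```bash
cat >> u.py <<'E'
def lids(im,k,boxes,z,close=9):
    out={}
    for c,(x0,y0,x1,y1) in boxes.items():
        m=colmask(im,c);mm=np.zeros_like(m);mm[y0:y1,x0:x1]=m[y0:y1,x0:x1]
        n,l,s,_=cv2.connectedComponentsWithStats(mm);
        mm=cv2.morphologyEx(mm,cv2.MORPH_CLOSE,np.ones((close,close)))
        cs,_=cv2.findContours(mm,cv2.RETR_EXTERNAL,cv2.CHAIN_APPROX_NONE)
        ct=cv2.convexHull(max(cs,key=cv2.contourArea))
        # back-project densely: hull -> filled mask pixels
        f=np.zeros_like(mm);cv2.fillConvexPoly(f,ct,255)
        w=np.array([p2w(k,p[0],z)[:2] for p in cv2.findNonZero(f)],np.float32)*1000
        r=cv2.minAreaRect(w);ang=r[2] if r[1][0]>r[1][1] else r[2]+90
        if ang>90: ang-=180
        out[c]=(w.mean(0).round(1),np.round(r[0],1),np.round(r[1],1),round(ang,1));print(c,*out[c])
    return out
E
python3 -c "
from u import *
im,k=shot('wrist')
lids(im,k,{'blue':(135,125,215,245),'yellow':(225,130,300,245),'green':(310,125,385,245)},.072)
g=lambda u,v,z:p2w(k,(u,v),z).round(4)
print('bar end',g(260,138,.092),'bar at bowl',g(266,198,.092),'bowl far',g(270,243,.102))
print('case top corners', g(104,115,.09),g(416,118,.09))
h=cv2.cvtColor(im,cv2.COLOR_BGR2GRAY)
for c,b in (('blue',(146,143,202,232)),('green',(318,138,376,230))):
  x0,y0,x1,y1=b;t=(h[y0:y1,x0:x1]<45).astype(np.uint8)
  n,l,s,ce=cv2.connectedComponentsWithStats(t)
  ps=[g(*(ce[i]+[x0,y0]),.072) for i in range(1,n) if 80<s[i,4]<500];print(c,len(ps),*[p[:2] for p in ps],np.mean(ps,0))
"
```

```text
blue [ 647.4 -113.3] [ 650.2 -113.1] [112.6  63.4] 0.3
yellow [617.5  12.3] [622.3  11.1] [67.7 22.4] 5.3
green [629.6  95.8] [632.5  95.8] [112.7  63.8] 2.4
bar end [ 0.5785 -0.0119  0.092 ] bar at bowl [ 6.469e-01 -6.000e-04  9.200e-02] bowl far [0.6997 0.0077 0.102 ]
case top corners [ 0.5651 -0.1792  0.09  ] [0.5471 0.1533 0.09  ]
blue 0 nan
green 0 nan
  return _methods._mean(a, axis=axis, dtype=dtype,
  ret = ret.dtype.type(ret / rcount)
```

```bash
python3 -m creep '0.12 0.17 -0.9 0 0 0.05 0.5;0.12 0.17 -1.8 0 0 0.1 0.5;0.12 0.17 -2.6 0 0 0.1 0.5;0.12 0.17 -3.2 0 0 0.1 0.5;0.12 0.17 -3.5 0 0 0.1 0.5' 12; python3 -c "
from u import *
o,m=st()
shot('side','s7',(150,120,330,260),4)
"
```

```text
time_s: 9.8
ee_pos: [0.6242, -0.0036, 0.1025]
ee_rot: [0.647, 0.763, 0.001, 0.0]
force: [0.9, 0.6, 0.0]
opening: 0.643
t 9.8 tcp [ 0.6242 -0.0036  0.1025] z [ 0.002  0.001 -1.   ] jawyaw 99.4 F [0.9 0.6 0. ] open 0.643 q [-0.19  0.65  1.34  0.    1.14 -1.93]
```

View pics/s7.png

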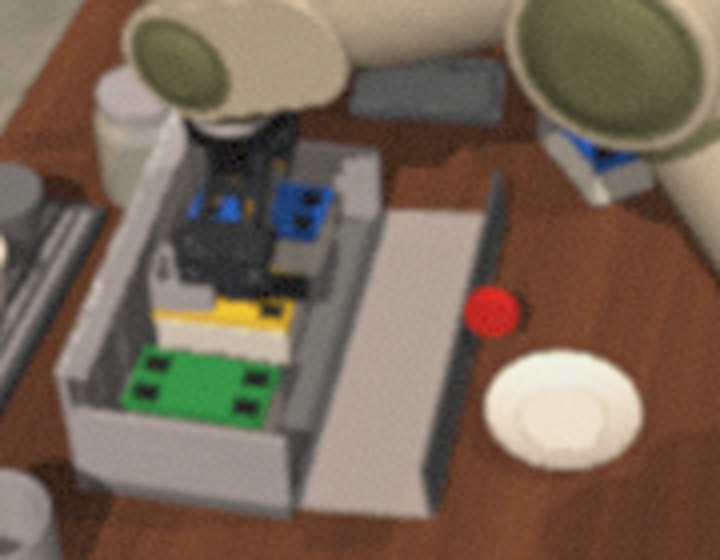

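```bash
python3 -m creep '0.05 0 -0.3 0 0 0 0.5;0.07 0 -0.55 0 0 0 0.5;0.07 0 -0.65 0 0 0 0.5;0.07 0 -0.67 0 0 0 0.5' 15;python3 -m creep '0 0 0 0 0 0 0.3;0 0 0 0 0 0 0.1;0 0 0 0 0 0 0;0 0 0 0 0 0 0;0 0 0 0 0 0 0'; python3 -m creep '0 0 0 0 0 0 0;0 0 0 0 0 0 0;0 0 0 0 0 0 0;0 0 0 0 0 0 0'
```

```text
time_s: 10.18
ee_pos: [0.6268, -0.0036, 0.0746]
ee_rot: [0.647, 0.763, 0.001, -0.0]
force: [0.7, 0.7, -0.8]
opening: 0.497
time_s: 10.6
ee_pos: [0.6271, -0.0038, 0.0751]
ee_rot: [0.647, 0.763, 0.001, 0.0]
force: [-0.2, -0.9, 2.1]
opening: 0.178
time_s: 10.93
ee_pos: [0.6271, -0.0037, 0.0751]
ee_rot: [0.647, 0.763, 0.001, 0.0]
force: [-0.0, 0.0, 1.0]
opening: 0.179
```

```bash
python3 -m creep '0 0 0.4 0 0 0 0;0 0 1 0 0 0 0;0 0 1.8 0 0 0 0;0 0 2.6 0 0 0 0;0 0 3.2 0 0 0 0' 30; python3 -m creep '0 0 0 0 0 0 0;0 0 0 0 0 0 0'; python3 -c "
from u import *
o,m=st()
shot('wrist','w8')
im,k=shot('top','t8')
r=finder.cut_out('top','tray');print(r[0]['conf'])
mm=r[0]['region'].astype(np.uint8)
w=np.array([p2w(k,p[0],.012)[:2] for p in cv2.findNonZero(mm)],np.float32)*1000
print(w.mean(0),cv2.minAreaRect(w))
"
```

```text
time_s: 11.35
ee_pos: [0.6273, -0.0037, 0.2058]
ee_rot: [0.647, 0.763, 0.001, 0.001]
force: [0.5, -0.2, 0.2]
opening: 0.175
time_s: 11.52
ee_pos: [0.6276, -0.0038, 0.2065]
ee_rot: [0.647, 0.763, 0.002, 0.002]
force: [-0.3, 0.1, -2.3]
opening: 0.178
t 11.52 tcp [ 0.6276 -0.0038  0.2065] z [ 0.005  0.    -1.   ] jawyaw 99.4 F [-0.3  0.1 -2.3] open 0.178 q [-0.19  0.56  1.21  0.    1.36 -1.93]
0.68
[ 800.3618  -197.01622] ((799.9501953125, -197.2301483154297), (82.7165756225586, 102.86483764648438), 57.82511901855469)
```

View pics/w8.png

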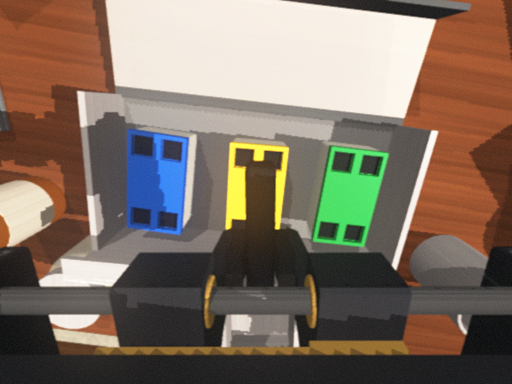

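View pics/t8.png

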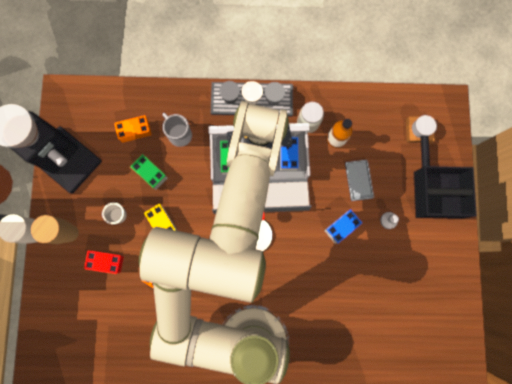

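```bash
cat >> u.py <<'E'
def recess(im,k,c,box,z,lo=60,amin=80,amax=700):
    """centroids of dark recesses inside a colored lid's hull"""
    x0,y0,x1,y1=box;m=colmask(im,c);f=np.zeros_like(m);mm=np.zeros_like(m);mm[y0:y1,x0:x1]=m[y0:y1,x0:x1]
    mm=cv2.morphologyEx(mm,cv2.MORPH_OPEN,np.ones((3,3)))
    cs,_=cv2.findContours(mm,cv2.RETR_LIST,cv2.CHAIN_APPROX_NONE)
    hull=cv2.convexHull(np.vstack([q for q in cs]));cv2.fillConvexPoly(f,hull,255);f=cv2.erode(f,np.ones((3,3)))
    v=im.max(2);t=((f>0)&(mm==0)&(v<lo)).astype(np.uint8)
    n,l,s,ce=cv2.connectedComponentsWithStats(t)
    P=np.array([p2w(k,ce[i],z)[:2] for i in range(1,n) if amin<s[i,4]<amax]);print(c,len(P),[int(s[i,4]) for i in range(1,n) if s[i,4]>20])
    if len(P)<3: print((P*1000).round(1));return None
    if len(P)==4:
        P=P[np.argsort(P[:,0])] if True else P
        ctr=P.mean(0);d=np.linalg.norm(P[:,None]-P[None],axis=2)
        # long axis: pair at distance ~80
        best=[(P[j]-P[i]) for i in range(4) for j in range(4) if i<j and abs(d[i,j]-.08)<.008]
        a=[np.degrees(np.arctan2(b[1],b[0])) for b in best];a=[(q+90)%180-90 for q in a]
        print("  ctr",(ctr*1000).round(1),"yaw",np.round(a,1),"d",np.sort(d[np.triu_indices(4,1)]*1000).round(1));return ctr,np.mean(a)
    print((P*1000).round(1))
E
python3 -c "
from u import *
im,k=shot('wrist')
recess(im,k,'blue',(118,120,200,240),.072);recess(im,k,'green',(310,135,390,250),.072);recess(im,k,'yellow',(222,130,295,240),.072)
k=eyes.get_calibration('top')
c=[p2w(k,(190+x/4-.4,70+y/4-.4),.012)[:2] for x,y in ((622,368),(710,360),(735,512),(650,522))];print(np.round(c,4).tolist(),np.mean(c,0))
print(cv2.minAreaRect((np.array(c)*1000).astype(np.float32)))
"
```

```text
blue 2 [265, 191, 38]
[[ 609.5 -127.7]
 [ 689.  -126.9]]
green 4 [136, 149, 185, 175]
  ctr [631.1  95.8] yaw [  1.8 -18.5  22.    1.5] d [29.3 29.8 79.9 80.2 84.9 85.7]
yellow 0 []
[]
[[0.6313, -0.3219], [0.6404, -0.4023], [0.5013, -0.4216], [0.4907, -0.345]] [ 0.56591757 -0.3727083 ]
((566.2621459960938, -371.7789306640625), (142.4532012939453, 80.87965393066406), 7.9017014503479)
```

```bash
python3 -m creep '-0.9 -0.5 0.2 0 0 0 0;-1.5 -1.3 0.3 0 0 0 0;-1.7 -2.2 0.3 0 0 0 0;-1.7 -3.1 0.3 0 0 0 0;-1.7 -4 0.3 0 0 0 0'; python3 -m creep '0 -0.9 0 0 0 0 0;0 -1.8 0 0 0 0 0;0 -2.7 0 0 0 0 0;0 -3.6 0 0 0 0 0;0 -4.2 0 0 0 0 0'; python3 -c "
from u import *
o,m=st()"
```

```text
time_s: 12.13
ee_pos: [0.5577, -0.1649, 0.2149]
ee_rot: [0.647, 0.763, 0.0, -0.001]
force: [0.8, 0.1, -1.3]
opening: 0.179
time_s: 12.55
ee_pos: [0.5568, -0.3359, 0.2132]
ee_rot: [0.648, 0.762, 0.0, -0.002]
force: [-0.1, 0.0, -0.7]
opening: 0.18
t 12.55 tcp [ 0.5568 -0.3359  0.2132] z [-0.004  0.003 -1.   ] jawyaw 99.3 F [-0.1  0.  -0.7] open 0.18 q [-0.72  0.62  1.11 -0.    1.42 -2.46]
```

```bash
python3 -m creep '0.08 -0.9 -0.4 0 0 0 0;0.08 -0.93 -1.0 0 0 0 0;0.08 -0.93 -1.6 0 0 0 0;0.08 -0.93 -2 0 0 0 0;0.08 -0.93 -2 0 0 0 0';  python3 -c "
from u import *
o,m=st()
shot('wrist','w9')
shot('side','s9',(200,80,360,200),4)"
```

```text
time_s: 12.97
ee_pos: [0.5583, -0.3719, 0.1276]
ee_rot: [0.648, 0.762, 0.0, -0.007]
force: [-0.3, -0.2, -1.3]
opening: 0.176
t 12.97 tcp [ 0.5583 -0.3719  0.1276] z [-0.01   0.009 -1.   ] jawyaw 99.3 F [-0.3 -0.2 -1.3] open 0.176 q [-0.76  0.74  1.13 -0.    1.29 -2.49]
```

View pics/w9.png

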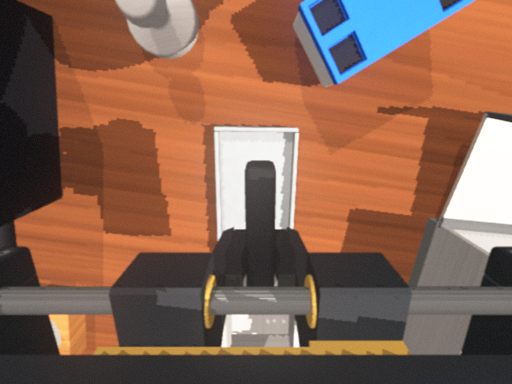

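View pics/s9.png

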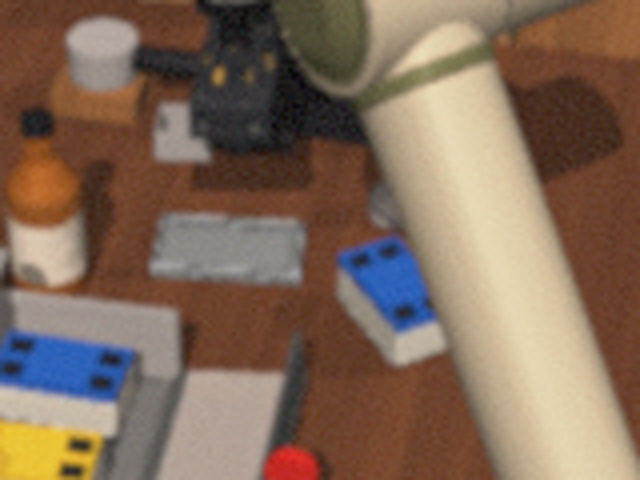

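```bash
 python3 -c "
from u import *
k=eyes.get_calibration('wrist')
a=p2w(k,(214,128),.014);b=p2w(k,(299,128),.014);print(a,b,(a+b)/2)
print('scoop end',p2w(k,(261,162),.145))"
```

```text
[ 0.50985971 -0.42367177  0.014     ] [ 0.49687066 -0.34362209  0.014     ] [ 0.50336519 -0.38364693  0.014     ]
scoop end [ 0.5096885  -0.37962813  0.145     ]
```

```bash
python3 -m creep '0.02 -0.04 -0.7 0 0 0 0;0.02 -0.04 -1.4 0 0 0 0;0.02 -0.04 -2.1 0 0 0 0;0.02 -0.04 -2.7 0 0 0 0;0.02 -0.04 -2.85 0 0 0 0'; python3 -m creep '0 0 -0.06 0 0 0 0;0 0 -0.1 0 0 0 0'; python3 -c "
from u import *
o,m=st()
shot('wrist','w10')"
```

```text
time_s: 13.48
ee_pos: [0.5598, -0.3735, 0.0159]
ee_rot: [0.647, 0.762, 0.0, -0.005]
force: [-1.1, -0.2, -1.0]
opening: 0.178
time_s: 13.65
ee_pos: [0.5603, -0.3739, 0.0131]
ee_rot: [0.647, 0.762, 0.0, -0.004]
force: [0.3, -0.5, -0.6]
opening: 0.178
t 13.65 tcp [ 0.5603 -0.3739  0.0131] z [-0.007  0.006 -1.   ] jawyaw 99.3 F [ 0.3 -0.5 -0.6] open 0.178 q [-0.76  0.87  1.2  -0.    1.08 -2.5 ]
```

View pics/w10.png

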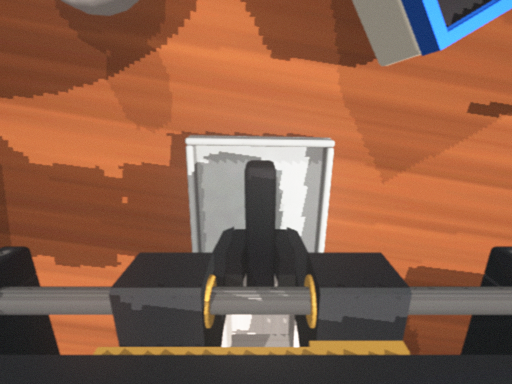

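```bash
python3 -m creep '0 0 -0.05 0 0 0 0;0 0 -0.1 0 0 0 0;0 0 -0.12 0 0 0 0'; python3 -m creep '0 0 0 0 0 0 0.3;0 0 0 0 0 0 0.4;0 0 0 0 0 0 0.4;0 0 0 0 0 0 0.4;0 0 0.2 0 0 0 0.4';python3 -m creep '0 0 0.7 0 0 0 0.4;0 0 1.5 0 0 0 0.5;0 0 2.3 0 0 0 0.8;0 0 3.1 0 0 0 1;0 0 3.6 0 0 0 1'; python3 -c "
from u import *
o,m=st()
shot('wrist','w11')
shot('side','s11',(200,80,360,200),4)"
```

```text
time_s: 13.95
ee_pos: [0.5608, -0.3743, 0.0093]
ee_rot: [0.647, 0.762, 0.0, -0.003]
force: [0.5, -0.3, -0.5]
opening: 0.184
time_s: 14.37
ee_pos: [0.5601, -0.3738, 0.0162]
ee_rot: [0.647, 0.762, 0.0, -0.005]
force: [-0.6, 0.1, 0.6]
opening: 0.396
time_s: 14.78
ee_pos: [0.5607, -0.3742, 0.1648]
ee_rot: [0.647, 0.762, -0.0, -0.002]
force: [-0.0, 0.2, 0.3]
opening: 0.677
t 14.78 tcp [ 0.5607 -0.3742  0.1648] z [-0.004  0.003 -1.   ] jawyaw 99.3 F [-0.   0.2  0.3] open 0.677 q [-0.76  0.71  1.08 -0.    1.36 -2.5 ]
```

View pics/w11.png

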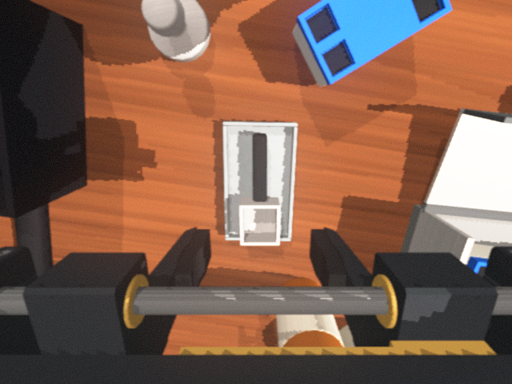

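View pics/s11.png

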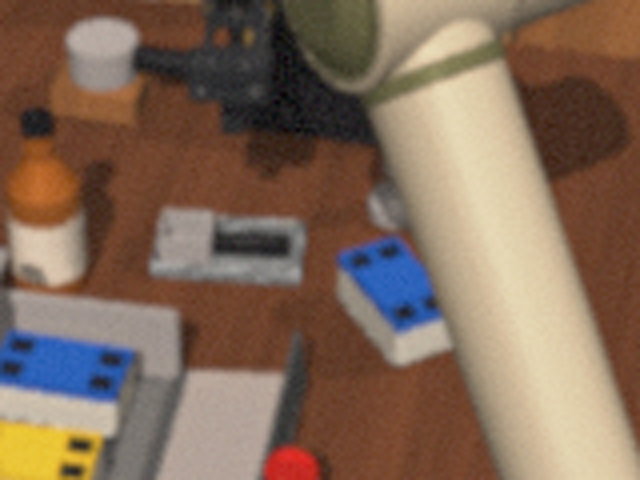

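```bash
python3 -m creep '-0.5 0.2 0.3 0 0 -0.11 1;-1 0.4 0.6 0 0 -0.22 1;-1.5 0.6 0.75 0 0 -0.33 1;-2 0.8 0.75 0 0 -0.44 1;-2.5 1 0.75 0 0 -0.55 1'; python3 -m creep '-0.4 0.2 0 0 0 -0.11 1;-0.9 0.4 0 0 0 -0.22 1;-1.4 0.6 0 0 0 -0.33 1;-1.8 0.72 0 0 0 -0.44 1;-1.8 0.72 0 0 0 -0.5 1'; python3 -c "
from u import *
o,m=st()
im,k=shot('wrist','w12')
lids(im,k,{'blue':(100,50,420,245)},.057)
recess(im,k,'blue',(100,50,420,245),.057)"
```

```text
time_s: 15.3
ee_pos: [0.4601, -0.334, 0.1949]
ee_rot: [0.832, 0.556, 0.0, -0.001]
force: [0.7, 0.9, -0.3]
opening: 1.004
time_s: 15.72
ee_pos: [0.3859, -0.304, 0.1944]
ee_rot: [0.944, 0.33, -0.0, -0.002]
force: [-0.5, -0.4, 0.8]
opening: 0.996
t 15.72 tcp [ 0.3859 -0.304   0.1944] z [-0.002  0.004 -1.   ] jawyaw 38.5 F [-0.5 -0.4  0.8] open 0.996 q [-0.91  0.28  1.66  0.    1.2  -1.58]
blue [ 395.3 -302.4] [ 397.2 -304.8] [ 61.3 111.6] -50.0
blue 0 []
[]
```

View pics/w12.png

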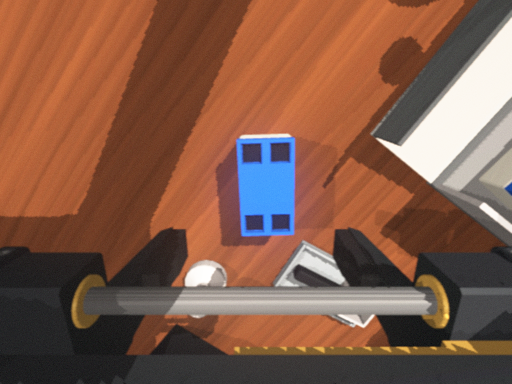

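```bash
python3 -m creep '0.25 -0.03 -0.8 0 0 0.03 1;0.25 -0.03 -1.6 0 0 0.03 1;0.25 -0.03 -2.4 0 0 0.03 1;0.25 -0.03 -3.2 0 0 0.03 1;0.25 -0.03 -3.7 0 0 0.03 1' 25; python3 -c "
from u import *
o,m=st()
im,k=shot('wrist','w13')"
```

```text
time_s: 16.18
ee_pos: [0.3961, -0.3045, 0.0432]
ee_rot: [0.939, 0.344, -0.001, -0.003]
force: [-0.1, -0.4, 0.2]
opening: 1.002
t 16.18 tcp [ 0.3961 -0.3045  0.0432] z [-0.003  0.006 -1.   ] jawyaw 40.2 F [-0.1 -0.4  0.2] open 1.002 q [-0.89  0.51  1.78  0.    0.85 -1.59]
```

View pics/w13.png

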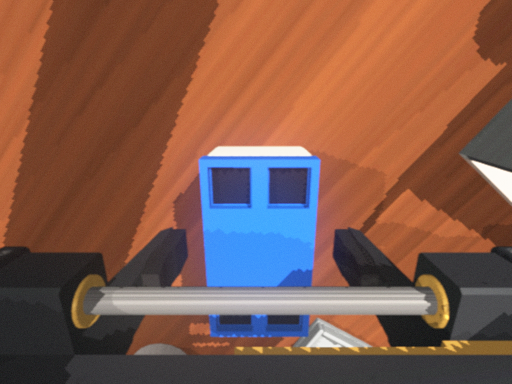

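```bash
python3 -m creep '0 0 -0.25 0 0 0 1;0 0 -0.42 0 0 0 1;0 0 -0.42 0 0 0 0.7;0 0 -0.42 0 0 0 0.5;0 0 -0.42 0 0 0 0.5' 30; python3 -m creep '0 0 0 0 0 0 0.4;0 0 0 0 0 0 0.4;0 0 0 0 0 0 0.4';  python3 -m creep '0 0 0.3 0 0 0 0.4;0 0 0.9 0 0 0 0.4;0 0 1.7 0 0 0 0.4;0 0 2.5 0 0 0 0.4;0 0 3.3 0 0 0 0.4';  python3 -m creep '0 0 0.7 0 0 0 0.4;0 0 1.1 0 0 0 0.4;0 0 1.2 0 0 0 0.4'; python3 -c "
from u import *
o,m=st()
im,k=shot('wrist','w14')"
```

```text
time_s: 16.65
ee_pos: [0.3956, -0.304, 0.025]
ee_rot: [0.939, 0.344, -0.001, -0.005]
force: [-0.6, 0.5, 0.1]
opening: 0.796
time_s: 16.9
ee_pos: [0.396, -0.3044, 0.0259]
ee_rot: [0.939, 0.344, -0.001, -0.004]
force: [-0.1, 2.4, 6.3]
opening: 0.678
time_s: 17.32
ee_pos: [0.3957, -0.304, 0.1592]
ee_rot: [0.939, 0.344, -0.001, -0.004]
force: [-0.7, -1.1, -2.4]
opening: 0.677
time_s: 17.57
ee_pos: [0.3962, -0.3046, 0.21]
ee_rot: [0.939, 0.344, -0.0, -0.002]
force: [0.2, 0.2, -1.7]
opening: 0.675
t 17.57 tcp [ 0.3962 -0.3046  0.21  ] z [-0.002  0.004 -1.   ] jawyaw 40.2 F [ 0.2  0.2 -1.7] open 0.675 q [-0.89  0.28  1.61  0.    1.25 -1.59]
```

View pics/w14.png

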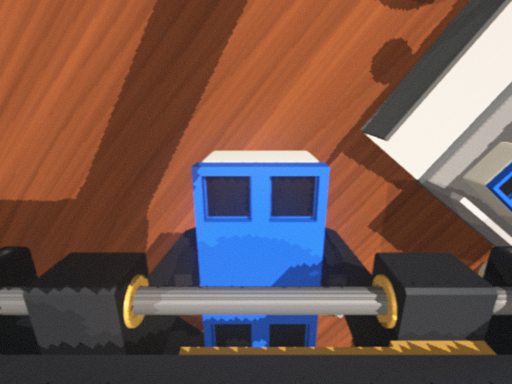

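```bash
cat >> u.py <<'E'
def Tee(p,q):
    T=np.eye(4);T[:3,:3]=R.from_quat(q).as_matrix();T[:3,3]=p;return T
E
python3 - <<'E'
from u import *
o,m=st();k=eyes.get_calibration('wrist')
H=np.linalg.inv(Tee(o["ee_pos"],o["ee_rot"]))@k["world_from_camera"];np.save("H.npy",H);print(H.round(4))
zt=o["ee_pos"][2]+.031
im=cv2.imread("pics/w14.png")
g=[(228,198),(294,198)];e=[(195,165),(327,165)]
T=np.linalg.inv(Tee(o["ee_pos"],o["ee_rot"]))
for uv in g+e:
    w=p2w(k,uv,zt);print(uv,(T@np.r_[w,1])[:3].round(4))
# bases from w6, w8
def old(p,q): return {"mtx":k["mtx"],"world_from_camera":Tee(p,q)@H}
k6=old([.6232,-.0104,.2429],R.from_matrix(np.eye(3)).as_quat())
from math import *
def down(p,yaw,zx=0,zy=0):
    y=radians(yaw);x=np.array([cos(y),sin(y),0]);z=np.array([zx,zy,-1.]);z/=np.linalg.norm(z);x-=z*(x@z);x/=np.linalg.norm(x);yy=np.cross(z,x)
    T=np.eye(4);T[:3,:3]=np.stack([x,yy,z],1);T[:3,3]=p;return {"mtx":k["mtx"],"world_from_camera":T@H}
k6=down([.6232,-.0104,.2429],93.7,.004);k8=down([.6276,-.0038,.2065],99.4,.005)
for kk,f,B in ((k6,"w6",{'blue':(135,125,215,245),'green':(310,125,385,245),'yellow':(225,130,300,245)}),(k8,"w8",{'blue':(118,120,200,240),'green':(310,135,390,250),'yellow':(222,130,295,240)})):
    im=cv2.imread(f"pics/{f}.png")
    for c in B: recess(im,kk,c,B[c],.072,lo=75,amin=60,amax=500)
    cv2.imwrite(f"pics/{f}c.png",cv2.resize(im[110:260,70:440],None,fx=2.1,fy=2.1,interpolation=cv2.INTER_CUBIC))
E
```

```text
t 17.62 tcp [ 0.396  -0.3043  0.2087] z [-0.003  0.005 -1.   ] jawyaw 40.2 F [-0.7  0.3 -1.6] open 0.681 q [-0.89  0.29  1.62  0.    1.25 -1.59]
[[ 1.000e+00 -1.000e-03  6.000e-04  1.200e-03]
 [ 8.000e-04  9.533e-01  3.022e-01 -7.890e-02]
 [-9.000e-04 -3.022e-01  9.533e-01 -1.462e-01]
 [ 0.000e+00  0.000e+00  0.000e+00  1.000e+00]]
(228, 198) [-0.0131 -0.0393 -0.0308]
(294, 198) [ 0.0166 -0.0392 -0.0307]
(195, 165) [-0.0269 -0.0544 -0.0307]
(327, 165) [ 0.0304 -0.0543 -0.0306]
blue 4 [197, 200, 145, 145]
  ctr [ 647.9 -112.4] yaw [  0.2 -20.1  21.    0.6] d [29.5 30.1 79.5 79.6 84.7 85.2]
green 4 [223, 215, 171, 158]
  ctr [630.1  95.2] yaw [  2.5 -18.   23.    2.3] d [29.7 30.  79.6 79.9 84.8 85.5]
yellow 0 [902]
[]
blue 4 [295, 211, 206, 196]
  ctr [ 647.5 -112.5] yaw [  0.2 -20.2  20.9   0.4] d [29.7 30.  79.3 79.8 84.7 85.3]
green 4 [273, 257, 198, 183]
  ctr [629.9  94.9] yaw [  2.2 -18.1  22.9   2.4] d [29.6 29.8 79.3 79.3 84.3 85. ]
yellow 0 [44, 46, 517]
[]
```

View pics/w6c.png

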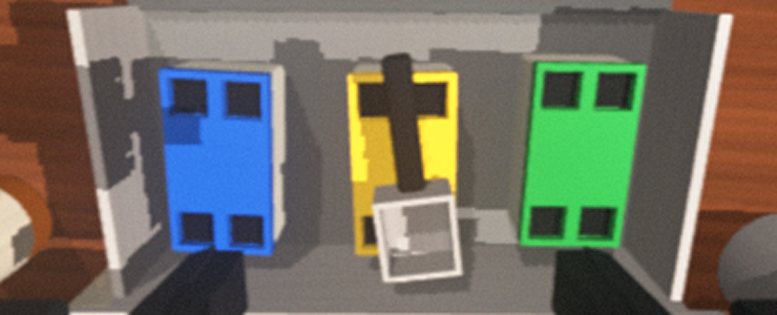

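View pics/w8c.png

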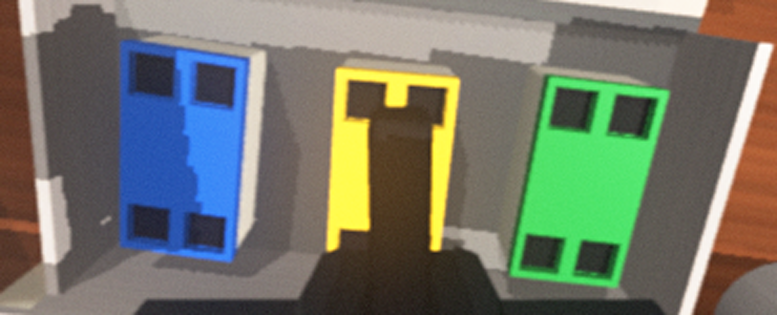

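```bash
python3 - <<'E'
from u import *
im=cv2.imread("pics/w6.png");cv2.imwrite("pics/w6d.png",cv2.resize(im[220:300,90:430],None,fx=2.3,fy=4))
E
python3 -m creep '0.5 0.4 0 0 0 0.12 0.4;1 0.8 0 0 0 0.24 0.4;1.5 1.2 0 0 0 0.36 0.4;2 1.6 0 0 0 0.48 0.4;2.5 2 0 0 0 0.6 0.4'; python3 -c "
from u import *
st()"
```

```text
time_s: 18.03
ee_pos: [0.4962, -0.223, 0.2066]
ee_rot: [0.794, 0.608, -0.002, -0.004]
force: [-0.1, -0.3, -3.1]
opening: 0.679
t 18.03 tcp [ 0.4962 -0.223   0.2066] z [-0.008  0.005 -1.   ] jawyaw 75.0 F [-0.1 -0.3 -3.1] open 0.679 q [-0.64  0.39  1.48 -0.    1.28 -1.95]
```

View pics/w6d.png

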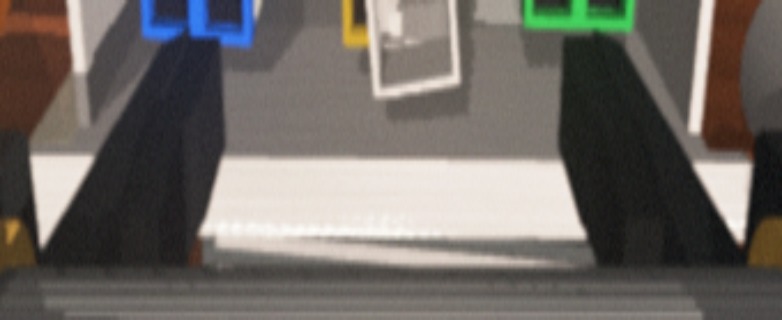

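```bash
python3 - <<'E'
from u import *
from math import *
H=np.load("H.npy");K=eyes.get_calibration('wrist')["mtx"]
y=radians(93.7);x=np.array([cos(y),sin(y),0]);z=np.array([.004,0,-1.]);z/=np.linalg.norm(z);x-=z*(x@z);x/=np.linalg.norm(x)
T=np.eye(4);T[:3,:3]=np.stack([x,np.cross(z,x),z],1);T[:3,3]=[.6232,-.0104,.2429]
k={"mtx":K,"world_from_camera":T@H}
for u,v in ((106,258.5),(256,259),(405,260)): print(p2w(k,(u,v),.136).round(4))
E
```

```text
[ 0.7099 -0.1674  0.136 ]
[ 0.7004 -0.0083  0.136 ]
[0.6915 0.1502 0.136 ]
```

```bash
python3 -m creep '0.8 0.6 0 0 0 0.08 0.4;1.6 1.2 0 0 0 0.16 0.4;2.4 1.8 0 0 0 0.24 0.4;3.2 2.3 0 0 0 0.267 0.4;3.77 2.72 0 0 0 0.267 0.4';python3 -m creep '0 0 0 0 0 0 0.4;0 0 0 0 0 0 0.4'; python3 -c "
from u import *
st()
shot('wrist','w15')"
```

```text
time_s: 18.45
ee_pos: [0.6484, -0.112, 0.2039]
ee_rot: [0.704, 0.71, -0.003, -0.006]
force: [0.1, -1.8, -2.3]
opening: 0.679
time_s: 18.62
ee_pos: [0.6484, -0.1105, 0.2005]
ee_rot: [0.704, 0.71, -0.004, -0.008]
force: [-0.3, -0.5, -2.7]
opening: 0.677
t 18.62 tcp [ 0.6484 -0.1105  0.2005] z [-0.017  0.006 -1.   ] jawyaw 90.5 F [-0.3 -0.5 -2.7] open 0.677 q [-0.35  0.65  1.08 -0.    1.43 -1.93]
```

View pics/w15.png

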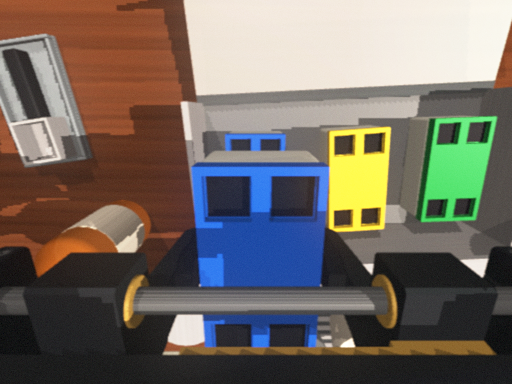

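```bash
cat >> u.py <<'E'
def to(x,y,z,yaw=None):
    o,m=st();p=o["ee_pos"];a=m[:,2];w=np.array([a[1]*-1,a[0],0])
    # w x z = target - z
    w=np.array([-a[1],a[0],0.]);
    yw=np.degrees(np.arctan2(m[1,0],m[0,0]))
    d=0 if yaw is None else np.radians((yaw-yw+90)%180-90)
    print("SHIFT",((np.array([x,y,z])-p)/.04).round(3),"TURN",w.round(3)[:2],round(d,3))
E
python3 - <<'E'
from u import *
im,k=shot('wrist')
recess(im,k,'yellow',(318,120,395,235),.072,lo=75,amin=60,amax=600);recess(im,k,'green',(405,110,500,230),.072,lo=75,amin=60,amax=600)
to(.647,-.1142,.13,90.3)
E
```

```text
yellow 4 [272, 214, 170, 84]
  ctr [644.4  -6.4] yaw [ 4.9 24.7  3.5] d [29.3 31.4 79.9 84.  86.3 88.4]
green 4 [243, 283, 210, 217]
  ctr [631.7  94.7] yaw [  2.2 -18.3  23.    2.3] d [29.8 30.  78.9 79.4 84.3 84.9]
t 18.72 tcp [ 0.6476 -0.1123  0.2022] z [-0.015  0.005 -1.   ] jawyaw 90.4 F [-0.7 -0.5 -1.9] open 0.678 q [-0.35  0.65  1.08 -0.    1.43 -1.93]
SHIFT [-0.014 -0.047 -1.806] TURN [-0.005 -0.015] -0.002
```

```bash
python3 -m creep '0 -0.05 -0.5 -0.005 -0.015 0 0.4;0 -0.05 -1 -0.005 -0.015 0 0.4;0 -0.05 -1.5 -0.005 -0.015 0 0.4;0 -0.05 -1.8 -0.005 -0.015 0 0.4;0 -0.05 -1.8 -0.005 -0.015 0 0.4'; python3 - <<'E'
from u import *
to(.647,-.1142,.1,90.3)
shot('wrist','w16');shot('side','s16',(150,120,330,260),4)
E
```

```text
time_s: 19.13
ee_pos: [0.6458, -0.1148, 0.1274]
ee_rot: [0.705, 0.709, -0.001, -0.002]
force: [-0.9, 0.2, -1.6]
opening: 0.681
t 19.13 tcp [ 0.6458 -0.1148  0.1274] z [-0.005  0.001 -1.   ] jawyaw 90.3 F [-0.9  0.2 -1.6] open 0.681 q [-0.35  0.7   1.19 -0.    1.25 -1.93]
SHIFT [ 0.03   0.016 -0.686] TURN [-0.001 -0.005] -0.0
```

View pics/w16.png

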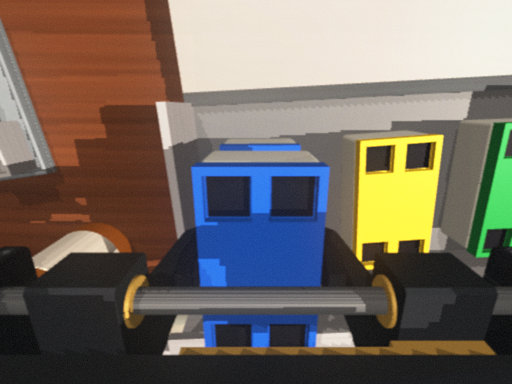

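View pics/s16.png

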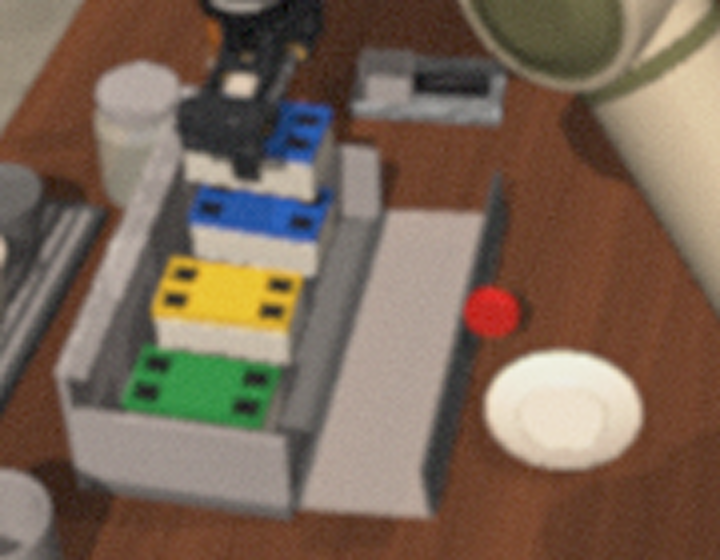

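```bash
python3 - <<'E'
from u import *
im,k=shot('wrist')
print(p2w(k,(220.5,143),.072),p2w(k,(299,143),.072))
print(w2p(k,[.5927,-.1128,.072]))
E
python3 -m creep '0.03 0.02 -0.3 0 -0.005 0 0.4;0.03 0.02 -0.6 0 -0.005 0 0.4;0.03 0.02 -0.65 0 -0.005 0 0.4'; python3 - <<'E'
from u import *
to(.647,-.1142,.093,90.3)
E
```

```text
[ 0.59675879 -0.14366437  0.072     ] [ 0.59645039 -0.08474634  0.072     ]
[261.6642513  137.74034715]
time_s: 19.53
ee_pos: [0.6486, -0.1141, 0.1046]
ee_rot: [0.705, 0.709, 0.002, 0.002]
force: [-0.4, -0.0, -3.0]
opening: 0.678
t 19.53 tcp [ 0.6486 -0.1141  0.1046] z [ 0.006 -0.001 -1.   ] jawyaw 90.4 F [-0.4 -0.  -3. ] open 0.678 q [-0.35  0.72  1.22  0.    1.2  -1.93]
SHIFT [-0.041 -0.004 -0.289] TURN [0.001 0.006] -0.001
```

```bash
python3 -m creep '-0.04 0 0.1 0 0.006 0 0.4;-0.04 0 0.1 0 0.006 0 0.4;-0.04 0 0.1 0 0.006 0 0.4';  python3 - <<'E'
from u import *
to(.647,-.1142,.093,90.3)
im,k=shot('wrist','w17',(150,100,470,280),2.5)
recess(im,k,'yellow',(325,120,460,280),.072,lo=75,amin=60,amax=900)
for x in (.588,.5927,.597): print(w2p(k,[x,-.113,.072]))
shot('side','s17',(180,130,260,200),8)
E
```

```text
time_s: 19.78
ee_pos: [0.6475, -0.1142, 0.1097]
ee_rot: [0.705, 0.709, 0.0, 0.001]
force: [0.4, -0.3, -2.8]
opening: 0.68
t 19.78 tcp [ 0.6475 -0.1142  0.1097] z [ 0.002 -0.001 -1.   ] jawyaw 90.4 F [ 0.4 -0.3 -2.8] open 0.68 q [-0.35  0.71  1.21 -0.    1.21 -1.93]
SHIFT [-0.013 -0.    -0.418] TURN [0.001 0.002] -0.001
yellow 3 [615, 636, 505]
[[602.6   4.6]
 [604.9 -25. ]
 [680.1  -8.9]]
[260.56452038 134.10731808]
[260.52133199 141.22373381]
[260.48240933 147.63725961]
```

View pics/w17.png

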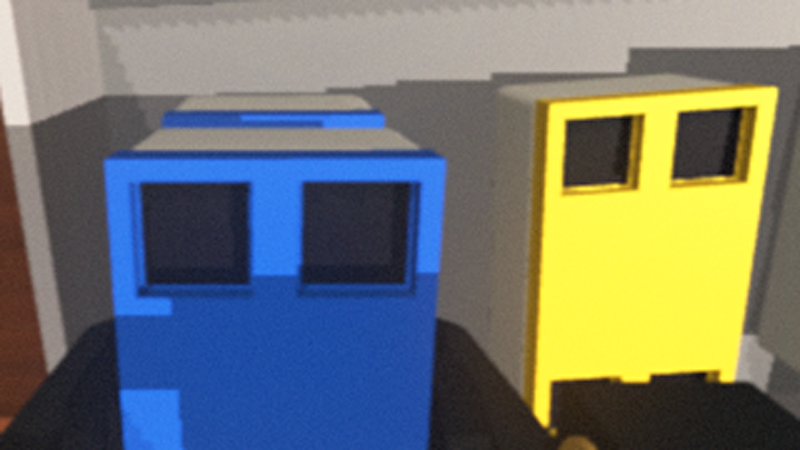

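View pics/s17.png

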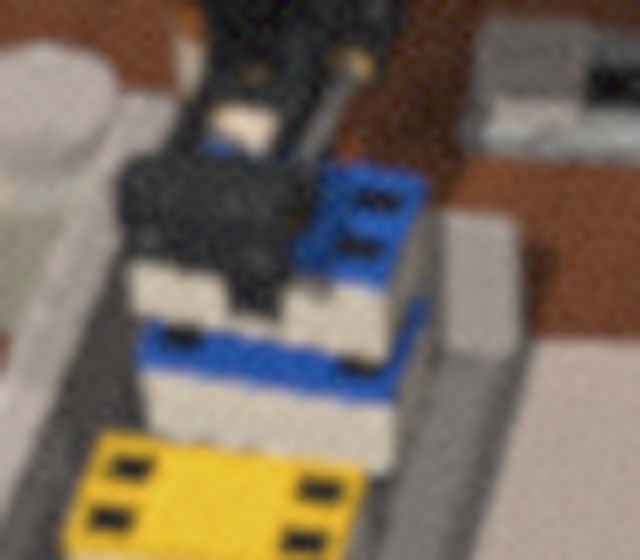

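```bash
python3 - <<'E'
from u import *
k=eyes.get_calibration('wrist');o=telemetry.get_obs();z=o['ee_pos'][2]+.031
for v in (145.5,146.4):
  print('base',(p2w(k,(216,v),.072)).round(4),p2w(k,(303.2,v),.072).round(4))
for v in (162.5,163.2): print('held',p2w(k,(192.8,v),z).round(4),p2w(k,(328,v),z).round(4))
# front-edge of yellow
print('yel near edge',p2w(k,(150+540/2.5,100+103/2.5),.072),p2w(k,(150+777/2.5,100+88/2.5),.072))
E
```

```text
base [ 0.5954 -0.1429  0.072 ] [ 0.5951 -0.0842  0.072 ]
base [ 0.5961 -0.1429  0.072 ] [ 0.5957 -0.0841  0.072 ]
held [ 0.5931 -0.1423  0.1403] [ 0.5927 -0.084   0.1403]
held [ 0.5934 -0.1423  0.1403] [ 0.5931 -0.084   0.1403]
yel near edge [ 0.59203548 -0.04222613  0.072     ] [0.58773946 0.0204049  0.072     ]
```

```bash
python3 -m creep '0.07 0 -0.1 0 0.002 0 0.4;0.07 0 -0.25 0 0.002 0 0.4;0.07 0 -0.3 0 0.002 0 0.4';  python3 - <<'E'
from u import *
to(.650,-.1142,.093,90.3)
E
python3 -m creep '0 0 -0.05 0 0 0 0.4;0 0 -0.1 0 0 0 0.4;0 0 -0.1 0 0 0 0.4';  python3 - <<'E'
from u import *
to(.650,-.1142,.093,90.3)
E
```

```text
time_s: 20.13
ee_pos: [0.6499, -0.114, 0.096]
ee_rot: [0.705, 0.709, -0.001, -0.001]
force: [0.6, -0.5, -2.0]
opening: 0.678
t 20.13 tcp [ 0.6499 -0.114   0.096 ] z [-0.002 -0.001 -1.   ] jawyaw 90.4 F [ 0.6 -0.5 -2. ] open 0.678 q [-0.35  0.74  1.21 -0.    1.2  -1.93]
SHIFT [ 0.002 -0.005 -0.075] TURN [ 0.001 -0.002] -0.001
time_s: 20.38
ee_pos: [0.6508, -0.114, 0.093]
ee_rot: [0.705, 0.709, -0.0, 0.001]
force: [0.4, 0.5, 5.0]
opening: 0.679
t 20.38 tcp [ 0.6508 -0.114   0.093 ] z [ 0.001 -0.001 -1.   ] jawyaw 90.4 F [0.4 0.5 5. ] open 0.679 q [-0.35  0.74  1.21 -0.    1.19 -1.93]
SHIFT [-0.02  -0.004 -0.001] TURN [0.001 0.001] -0.001
```

```bash
python3 -m creep '0 0 -0.03 0 0 0 0.4;0 0 -0.03 0 0 0 0.74;0 0 -0.03 0 0 0 0.76;0 0 -0.03 0 0 0 0.78;0 0 -0.03 0 0 0 0.78'; python3 -m creep '0 0 0.3 0 0 0 0.8;0 0 0.8 0 0 0 0.8;0 0 1.6 0 0 0 0.8;0 0 2.4 0 0 0 1;0 0 3.2 0 0 0 1'; python3 - <<'E'
from u import *
st()
im,k=shot('wrist','w18')
recess(im,k,'blue',(100,100,460,280),.124,lo=75,amin=60,amax=1900)
shot('side','s18',(150,120,250,200),8)
E
```

```text
time_s: 20.8
ee_pos: [0.6507, -0.1141, 0.0916]
ee_rot: [0.705, 0.709, -0.0, 0.0]
force: [-0.2, 0.9, -0.2]
opening: 0.779
time_s: 21.22
ee_pos: [0.6505, -0.114, 0.2222]
ee_rot: [0.705, 0.709, -0.0, 0.001]
force: [0.5, 0.7, -0.4]
opening: 0.926
t 21.22 tcp [ 0.6505 -0.114   0.2222] z [ 0.001 -0.001 -1.   ] jawyaw 90.4 F [ 0.5  0.7 -0.4] open 0.926 q [-0.35  0.63  1.05 -0.    1.45 -1.93]
blue 4 [366, 371, 224, 223]
  ctr [ 652.4 -112.5] yaw [  0.5 -20.3  20.9   0.1] d [29.5 30.  79.2 79.5 84.7 84.7]
```

View pics/w18.png

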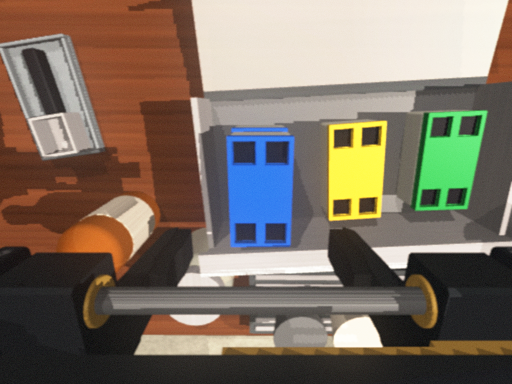

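View pics/s18.png

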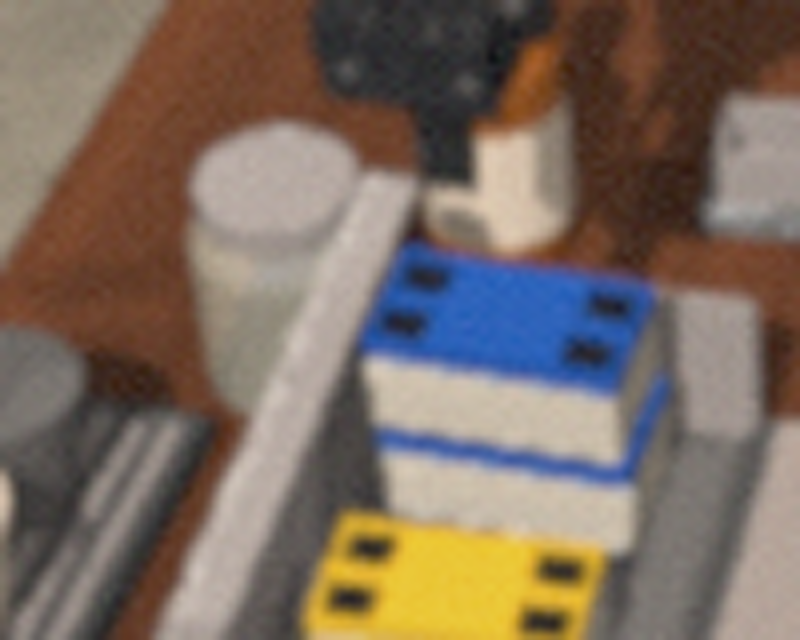

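```bash
python3 - <<'E'
from u import *
im,k=shot('side','s19',(180,140,245,195),12)
f=lambda x,y,z:p2w(k,(150+x/8-.44,120+y/8-.44),z).round(4)
print('up front+y',f(612,388,.124),'up front-y',f(655,290,.124),'up back +y',f(365,350,.124))
print('base front+y',f(632,472,.072),'base back+y',f(378,432,.072))
for c in [(.652,-.1135)]:
  for z in (.124,.072):
    print(z,[(w2p(k,[c[0]+a,c[1]+b,z])).round(1) for a,b in((-.055,.03),(-.055,-.03),(.055,.03))])
E
```

```text
up front+y [ 0.5963 -0.0777  0.124 ] up front-y [ 0.5964 -0.1403  0.124 ] up back +y [ 0.7016 -0.0758  0.124 ]
base front+y [ 0.5923 -0.0844  0.072 ] base back+y [ 0.7033 -0.0824  0.072 ]
0.124 [array([226.4, 166.9]), array([231.5, 155.2]), array([194.4, 161.5])]
0.072 [array([227.1, 178.5]), array([232.2, 166.8]), array([195.9, 173.2])]
```

View pics/s19.png

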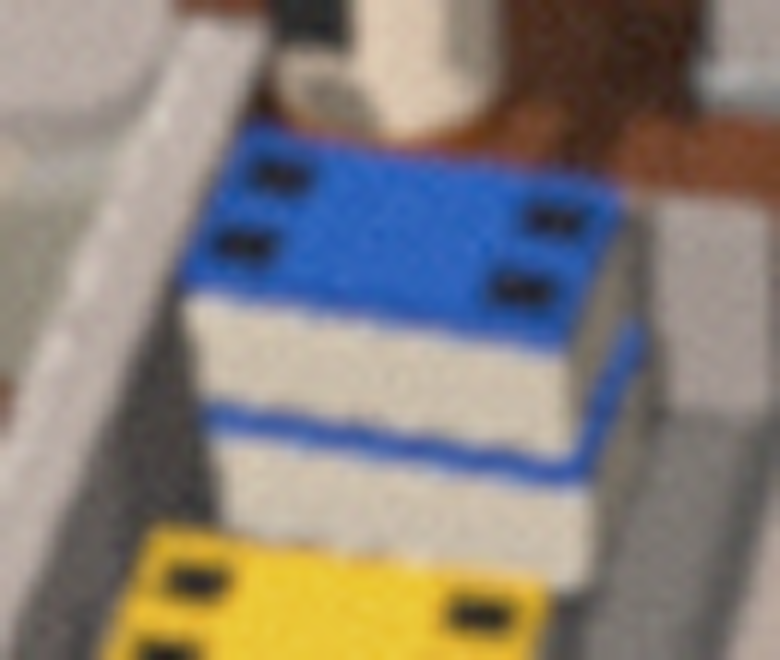

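```bash
python3 -m creep '0 0 -0.9 0 0 0 0.8;0 0 -1.8 0 0 0 0.8;0 0 -2.5 0 0 0 0.8;0 0 -3.0 0 0 0 0.8;0 0 -3.18 0 0 0 0.8' 10; python3 - <<'E'
from u import *
to(.6505,-.114,.094,90.4)
E
```

```text
time_s: 21.78
ee_pos: [0.6495, -0.1136, 0.0914]
ee_rot: [0.705, 0.709, -0.001, -0.0]
force: [0.1, 0.1, -0.2]
opening: 0.798
t 21.78 tcp [ 0.6495 -0.1136  0.0914] z [-0.001 -0.001 -1.   ] jawyaw 90.4 F [ 0.1  0.1 -0.2] open 0.798 q [-0.35  0.74  1.22 -0.    1.18 -1.93]
SHIFT [ 0.024 -0.009  0.064] TURN [ 0.001 -0.001] 0.001
```

```bash
python3 -m creep '0 0 0 0 0 0 0.7;0 0 0 0 0 0 0.6;0 0 0 0 0 0 0.6;0 0 0 0 0 0 0.6;0 0 0 0 0 0 0.6' 10; python3 -m creep '-0.02 0 0 0 0 0 0.6;-0.04 0 0 0 0 0 0.6;-0.06 0 0 0 0 0 0.6;-0.06 0 0 0 0 0 0.6';  python3 -m creep '0 0 0 0 0 0 0.7;0 0 0 0 0 0 0.77;0 0 0 0 0 0 0.8;0 0 0 0 0 0 0.8;0 0 0.2 0 0 0 0.8';python3 -m creep '0 0 0.8 0 0 0 0.8;0 0 1.6 0 0 0 1;0 0 2.4 0 0 0 1;0 0 3.2 0 0 0 1;0 0 4 0 0 0 1'; python3 - <<'E'
from u import *
st()
im,k=shot('side','s20',(180,140,245,195),12)
E
```

```text
time_s: 22.2
ee_pos: [0.6498, -0.1137, 0.0923]
ee_rot: [0.705, 0.709, -0.0, 0.0]
force: [1.2, -0.1, -1.2]
opening: 0.677
time_s: 22.53
ee_pos: [0.6473, -0.1137, 0.0925]
ee_rot: [0.705, 0.709, -0.0, 0.0]
force: [-0.1, -0.0, -2.0]
opening: 0.682
time_s: 22.95
ee_pos: [0.6467, -0.1135, 0.0993]
ee_rot: [0.705, 0.709, -0.001, -0.001]
force: [-0.3, 0.1, -0.1]
opening: 0.8
time_s: 23.37
ee_pos: [0.6464, -0.1134, 0.2619]
ee_rot: [0.705, 0.709, -0.001, -0.0]
force: [-0.4, 0.1, -0.2]
opening: 1.003
t 23.37 tcp [ 0.6464 -0.1134  0.2619] z [-0.001 -0.    -1.   ] jawyaw 90.4 F [-0.4  0.1 -0.2] open 1.003 q [-0.35  0.61  1.   -0.    1.54 -1.93]
```

View pics/s20.png

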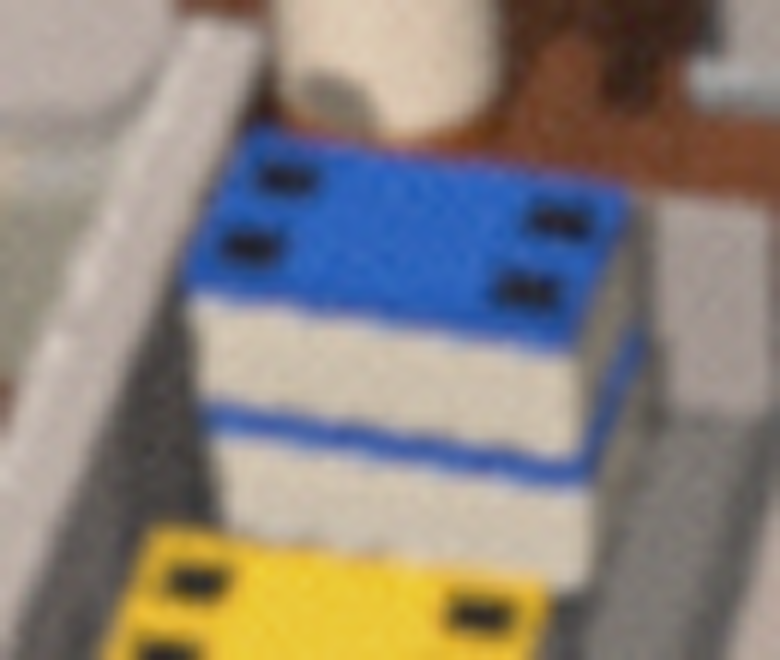

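```bash
python3 - <<'E'
from u import *
im,k=shot('wrist','w21')
m=colmask(im,'yellow');print(cv2.boundingRect(cv2.findNonZero(m)))
x,y,w,h=cv2.boundingRect(cv2.findNonZero(m))
recess(im,k,'yellow',(300,y-2,400,y+h+2),.072,lo=90,amin=60,amax=900)
recess(im,k,'green',(395,90,512,240),.072,lo=90,amin=60,amax=900)
recess(im,k,'blue',(200,90,310,240),.124,lo=90,amin=60,amax=900)
E
```

```text
(321, 120, 49, 87)
yellow 4 [193, 183, 137, 138]
  ctr [643.8  -5.8] yaw [  4.4 -16.2  25.1   4.5] d [29.8 30.  79.5 79.5 84.9 85. ]
green 4 [208, 190, 148, 156]
  ctr [631.9  95. ] yaw [  2.3 -18.2  23.    2.5] d [29.7 30.  79.  79.7 84.6 84.9]
blue 4 [274, 269, 198, 210]
  ctr [ 650.7 -112.3] yaw [  0.3 -20.2  21.1   0.6] d [29.6 30.  79.  79.  84.4 84.5]
```

View pics/w21.png

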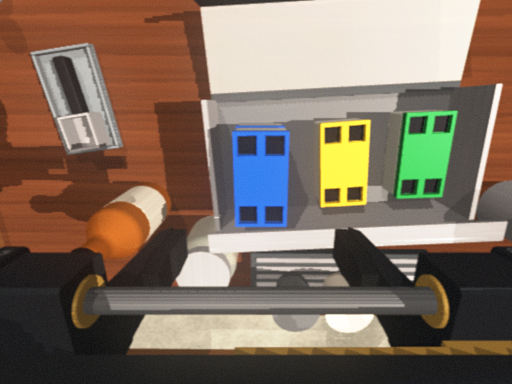

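```bash
python3 -m creep '-0.45 0.8 0 0 0 0.05 1;-0.9 1.6 0 0 0 0.1 1;-1.35 2.4 0 0 0 0.15 1;-1.8 3.2 0 0 0 0.2 1;-2.25 4 0 0 0 0.25 1' >/dev/null; python3 -m creep '-0.45 0.8 0 0 0 0.05 1;-0.9 1.6 0 0 0 0.1 1;-1.35 2.4 0 0 0 0.15 1;-1.8 3.2 0 0 0 0.2 1;-2.25 4 0 0 0 0.25 1' ; python3 - <<'E'
from u import *
to(.39,.32,.195,123.1)
E
```

```text
time_s: 24.3
ee_pos: [0.4652, 0.2087, 0.2659]
ee_rot: [0.506, 0.863, 0.002, 0.003]
force: [0.8, 0.4, -0.3]
opening: 0.999
t 24.3 tcp [0.4652 0.2087 0.2659] z [ 0.008  0.    -1.   ] jawyaw 119.3 F [ 0.8  0.4 -0.3] open 0.999 q [ 0.19  0.26  1.5  -0.    1.38 -1.89]
SHIFT [-1.881  2.782 -1.773] TURN [-0.     0.008] 0.067
```

```bash
python3 -m creep '-0.45 0.7 -0.4 0 0 0.06 1;-0.9 1.4 -0.8 0 0 0.06 1;-1.4 2.1 -1.3 0 0.008 0.06 1;-1.88 2.78 -1.77 0 0.008 0.06 1;-1.88 2.78 -1.77 0 0.008 0.06 1' ; python3 - <<'E'
from u import *
st()
im,k=shot('wrist','w22')
m=colmask(im,'yellow');print(cv2.boundingRect(cv2.findNonZero(m)))
recess(im,k,'yellow',(170,90,350,260),.057,lo=90,amin=60,amax=1500)
E
```

```text
time_s: 24.72
ee_pos: [0.3856, 0.3225, 0.1918]
ee_rot: [0.478, 0.879, -0.002, -0.002]
force: [-0.2, 0.9, -0.6]
opening: 0.997
t 24.72 tcp [0.3856 0.3225 0.1918] z [-0.006 -0.001 -1.   ] jawyaw 122.9 F [-0.2  0.9 -0.6] open 0.997 q [ 0.46  0.31  1.63  0.    1.21 -1.68]
(185, 144, 100, 210)
yellow 0 []
[]
```

View pics/w22.png

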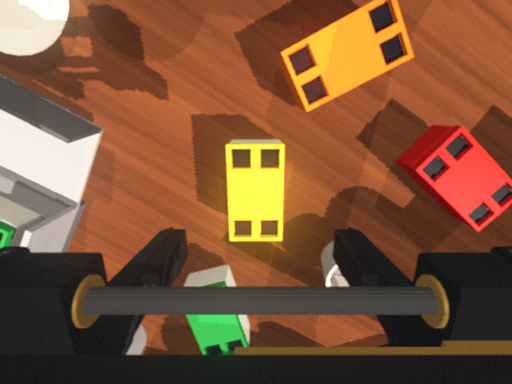

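```bash
python3 - <<'E'
from u import *
im,k=shot('wrist')
recess(im,k,'yellow',(218,136,292,246),.057,lo=110,amin=60,amax=1500)
lids(im,k,{'yellow':(218,136,292,246)},.057,15)
st()
E
```

```text
yellow 0 []
[]
yellow [397.5 325.3] [400.1 327. ] [110.2  61.9] 33.0
t 24.82 tcp [0.3893 0.3203 0.1947] z [-0.001 -0.    -1.   ] jawyaw 122.8 F [-0.1  0.  -0.8] open 1.001 q [ 0.46  0.31  1.63  0.    1.21 -1.69]
```

```bash
python3 - <<'E'
from u import *
k=eyes.get_calibration('wrist')
P=np.array([p2w(k,u,.057)[:2] for u in ((241,158.5),(270,158),(242,228),(270,228))]);print(P.round(4),P.mean(0))
d=P[2]-P[0];print(np.degrees(np.arctan2(d[1],d[0])),np.linalg.norm(d))
c=P.mean(0)
to(c[0]+.0009,c[1]-.0015,.045,123)
E
```

```text
[[0.3798 0.2913]
 [0.3627 0.3168]
 [0.4478 0.3345]
 [0.4304 0.3615]] [0.40519816 0.32601111]
32.38558837828011 0.08056972759660747
t 24.82 tcp [0.3893 0.3203 0.1947] z [-0.001 -0.    -1.   ] jawyaw 122.8 F [-0.1  0.  -0.8] open 1.001 q [ 0.46  0.31  1.63  0.    1.21 -1.69]
SHIFT [ 0.421  0.105 -3.742] TURN [ 0.    -0.001] 0.003
```

```bash
python3 -m creep '0.27 0.14 -0.8 0 0 0 1;0.27 0.14 -1.6 0 0 0 1;0.27 0.14 -2.4 0 0 0 1;0.27 0.14 -3.2 0 0 0 1;0.27 0.14 -3.74 0 0 0 1' 30; python3 - <<'E'
from u import *
to(.400,.326,.026,123)
shot('wrist','w23')
E
```

```text
time_s: 25.23
ee_pos: [0.4006, 0.3246, 0.0433]
ee_rot: [0.479, 0.878, -0.001, -0.001]
force: [-0.2, -0.4, -0.5]
opening: 1.001
t 25.23 tcp [0.4006 0.3246 0.0433] z [-0.002 -0.001 -1.   ] jawyaw 122.7 F [-0.2 -0.4 -0.5] open 1.001 q [ 0.45  0.54  1.74  0.    0.87 -1.69]
SHIFT [-0.014  0.034 -0.432] TURN [ 0.001 -0.002] 0.005
```

View pics/w23.png

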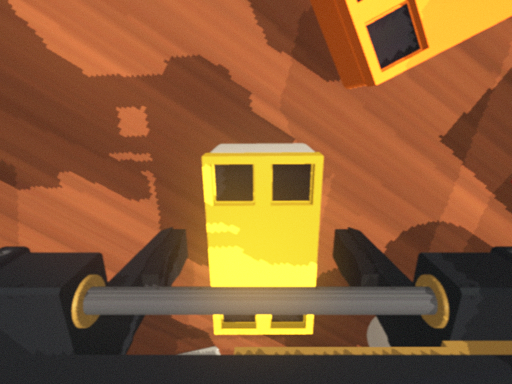

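```bash
python3 -m creep '0 0.03 -0.25 0 0 0 1;0 0.03 -0.42 0 0 0 1;0 0.03 -0.42 0 0 0 0.7;0 0.03 -0.42 0 0 0 0.5;0 0.03 -0.42 0 0 0 0.5' 30; python3 -m creep '0 0 0 0 0 0 0.4;0 0 0 0 0 0 0.4;0 0 0 0 0 0 0.4';  python3 -m creep '0 0 0.3 0 0 0 0.4;0 0 0.9 0 0 0 0.4;0 0 1.7 0 0 0 0.4;0 0 2.5 0 0 0 0.4;0 0 3.3 0 0 0 0.4';  python3 -m creep '0 0 0.7 0 0 0 0.4;0 0 1.1 0 0 0 0.4;0 0 1.2 0 0 0 0.4;0 0 1.2 0 0 0 0.4'; python3 -c "
from u import *
o,m=st()
im,k=shot('wrist','w24')"
```

```text
time_s: 25.7
ee_pos: [0.3999, 0.3252, 0.0248]
ee_rot: [0.479, 0.878, -0.002, -0.001]
force: [0.4, -0.6, 0.5]
opening: 0.8
time_s: 25.95
ee_pos: [0.4006, 0.3254, 0.0259]
ee_rot: [0.479, 0.878, -0.001, -0.001]
force: [-0.5, -0.2, 7.4]
opening: 0.678
time_s: 26.37
ee_pos: [0.4, 0.3252, 0.159]
ee_rot: [0.479, 0.878, -0.002, -0.001]
force: [0.6, 0.3, -3.4]
opening: 0.683
time_s: 26.7
ee_pos: [0.4, 0.3252, 0.2073]
ee_rot: [0.479, 0.878, -0.001, -0.001]
force: [-0.6, -0.9, -4.1]
opening: 0.681
t 26.7 tcp [0.4    0.3252 0.2073] z [-0.003 -0.001 -1.   ] jawyaw 122.7 F [-0.6 -0.9 -4.1] open 0.681 q [ 0.46  0.32  1.57 -0.    1.25 -1.69]
```

View pics/w24.png

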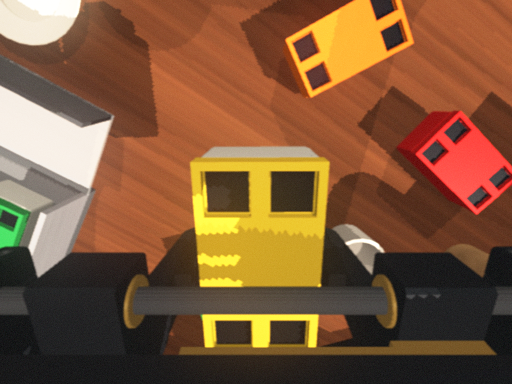

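```bash
python3 -m creep '0.5 -0.7 0 0 0 -0.08 0.4;1 -1.4 0 0 0 -0.16 0.4;1.5 -2.1 0 0 0 -0.24 0.4;2 -2.8 0 0 0 -0.32 0.4;2.5 -3.5 0 0 0 -0.4 0.4' ; python3 -m creep '0.5 -0.7 0 0 0 -0.08 0.4;1 -1.4 0 0 0 -0.08 0.4;1.5 -2.1 0 0 0 -0.1 0.4;2 -2.8 0 0 0 -0.1 0.4;2.5 -3.5 0 0 0 -0.1 0.4'; python3 - <<'E'
from u import *
to(.6435,-.0072,.2,94.4)
E
```

```text
time_s: 27.17
ee_pos: [0.4995, 0.1834, 0.2039]
ee_rot: [0.646, 0.764, -0.003, -0.003]
force: [0.2, 0.4, -3.5]
opening: 0.679
time_s: 27.58
ee_pos: [0.5996, 0.0418, 0.2014]
ee_rot: [0.683, 0.73, -0.004, -0.005]
force: [-0.0, -0.0, -3.8]
opening: 0.68
t 27.58 tcp [0.5996 0.0418 0.2014] z [-0.013  0.001 -1.   ] jawyaw 93.8 F [-0.  -0.  -3.8] open 0.68 q [-0.12  0.52  1.3  -0.    1.34 -1.76]
SHIFT [ 1.098 -1.226 -0.036] TURN [-0.001 -0.013] 0.01
```

```bash
python3 -m creep '0.4 -0.5 0 0 -0.013 0.01 0.4;0.8 -0.9 0 0 -0.013 0.01 0.4;1.1 -1.23 0 0 -0.013 0.01 0.4;1.1 -1.23 0 0 -0.013 0.01 0.4' ; python3 - <<'E'
from u import *
to(.6435,-.0072,.13,94.4)
E
```

```text
time_s: 27.92
ee_pos: [0.6443, -0.0101, 0.1981]
ee_rot: [0.68, 0.733, -0.001, -0.002]
force: [-0.2, -1.3, -4.6]
opening: 0.676
t 27.92 tcp [ 0.6443 -0.0101  0.1981] z [-0.004  0.001 -1.   ] jawyaw 94.3 F [-0.2 -1.3 -4.6] open 0.676 q [-0.2   0.61  1.15 -0.    1.38 -1.84]
SHIFT [-0.019  0.072 -1.704] TURN [-0.001 -0.004] 0.002
```

```bash
python3 -m creep '0 0.05 -0.5 0 -0.004 0 0.4;0 0.05 -1 0 -0.004 0 0.4;0 0.05 -1.5 0 -0.004 0 0.4;0 0.05 -1.9 0 -0.004 0 0.4;0 0.05 -2.0 0 -0.004 0 0.4' ;python3 -m creep '0 0 -0.1 0 0 0 0.4;0 0 -0.1 0 0 0 0.4' ; python3 - <<'E'
from u import *
to(.6435,-.0072,.093,94.4)
im,k=shot('wrist','w25',(150,100,470,280),2.5)
im,k=shot('side','s25',(180,140,245,195),12)
print(w2p(k,[.6,0,.072])-w2p(k,[.6,0,.12]), w2p(k,[.61,0,.072])-w2p(k,[.6,0,.072]), w2p(k,[.6,0.01,.072])-w2p(k,[.6,0,.072]))
E
```

```text
time_s: 28.33
ee_pos: [0.6419, -0.0072, 0.1133]
ee_rot: [0.68, 0.733, -0.002, -0.004]
force: [-0.8, -0.0, -5.0]
opening: 0.681
time_s: 28.5
ee_pos: [0.6409, -0.0067, 0.1076]
ee_rot: [0.68, 0.733, -0.003, -0.005]
force: [-0.9, -0.7, -3.2]
opening: 0.677
t 28.5 tcp [ 0.6409 -0.0067  0.1076] z [-0.011  0.003 -1.   ] jawyaw 94.3 F [-0.9 -0.7 -3.2] open 0.677 q [-0.19  0.69  1.26  0.    1.2  -1.84]
SHIFT [ 0.065 -0.013 -0.365] TURN [-0.003 -0.011] 0.002
[ 0.91724931 10.74535023] [-2.96859241 -0.53125803] [-0.93072248  2.15886464]
```

View pics/w25.png

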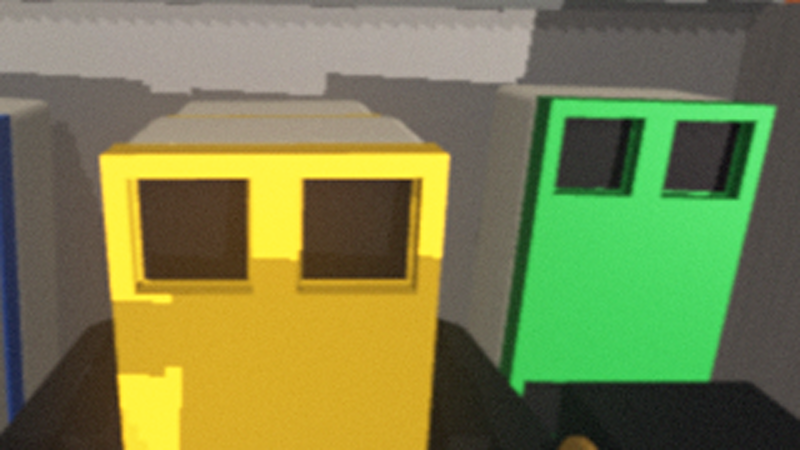

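View pics/s25.png

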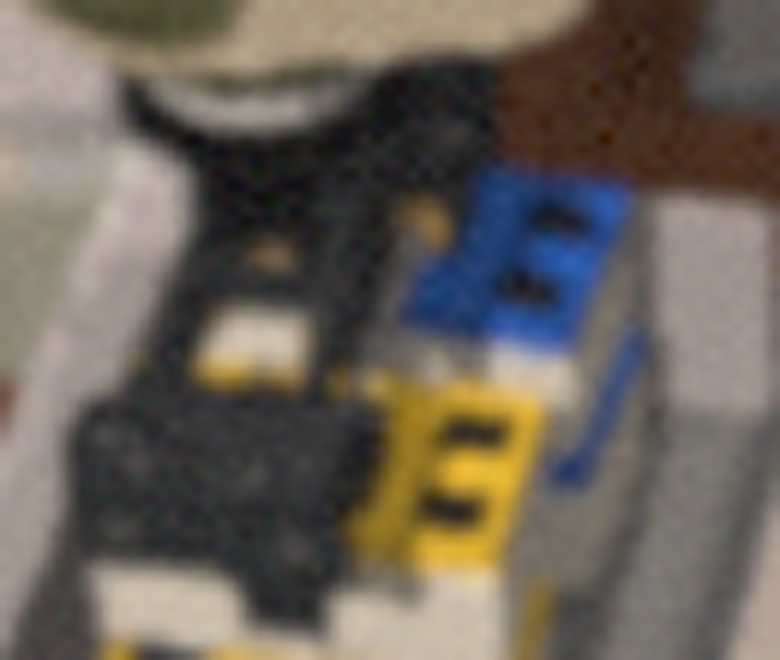

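```bash
python3 -m creep '0.07 0 -0.1 -0.003 -0.011 0 0.4;0.07 0 -0.2 -0.003 -0.011 0 0.4;0.07 0 -0.22 -0.003 -0.011 0 0.4;0.07 0 -0.22 -0.003 -0.011 0 0.4' ; python3 - <<'E'
from u import *
to(.6435,-.0072,.093,94.4)
im,k=shot('side','s26',(180,140,245,210),11)
E
```

```text
time_s: 28.93
ee_pos: [0.6446, -0.007, 0.1006]
ee_rot: [0.68, 0.733, 0.001, 0.001]
force: [-0.1, 0.4, -3.7]
opening: 0.672
t 28.93 tcp [ 0.6446 -0.007   0.1006] z [ 0.003 -0.001 -1.   ] jawyaw 94.3 F [-0.1  0.4 -3.7] open 0.672 q [-0.19  0.7   1.27 -0.    1.17 -1.84]
SHIFT [-0.028 -0.005 -0.19 ] TURN [0.001 0.003] 0.002
```

View pics/s26.png

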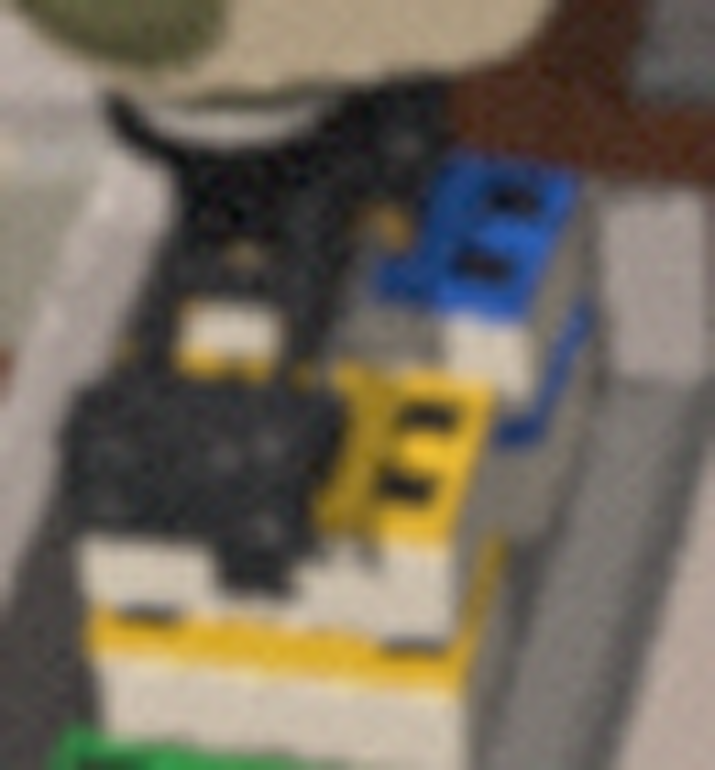

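```bash
python3 -m creep '0 0 -0.06 0 0 0 0.4;0 0 -0.12 0 0 0 0.4;0 0 -0.19 0 0 0 0.4;0 0 -0.19 0 0 0 0.4' ; python3 - <<'E'
from u import *
to(.6445,-.0072,.093,94.4)
E
```

```text
time_s: 29.32
ee_pos: [0.6448, -0.0071, 0.093]
ee_rot: [0.68, 0.733, 0.001, 0.002]
force: [0.6, -0.8, -2.5]
opening: 0.68
t 29.32 tcp [ 0.6448 -0.0071  0.093 ] z [ 0.004 -0.001 -1.   ] jawyaw 94.3 F [ 0.6 -0.8 -2.5] open 0.68 q [-0.19  0.71  1.28 -0.    1.16 -1.84]
SHIFT [-0.008 -0.002 -0.001] TURN [0.001 0.004] 0.002
```

```bash
python3 -m creep '0 0 -0.03 0 0.004 0 0.4;0 0 -0.04 0 0.004 0 0.4;0 0 -0.04 0 0.004 0 0.4' ; python3 -m creep '0 0 0 0 0 0 0.7;0 0 0 0 0 0 0.75;0 0 0 0 0 0 0.78;0 0 0 0 0 0 0.8;0 0 0 0 0 0 0.8'; python3 -m creep '0 0 0.3 0 0 0 0.8;0 0 0.8 0 0 0 0.8;0 0 1.6 0 0 0 0.8;0 0 2.4 0 0 0 1;0 0 3.2 0 0 0 1'; python3 - <<'E'
from u import *
st()
im,k=shot('wrist','w27')
im,k=shot('side','s27',(180,140,245,210),11)
E
```

```text
time_s: 29.57
ee_pos: [0.6451, -0.0071, 0.0926]
ee_rot: [0.68, 0.733, -0.0, 0.001]
force: [-2.0, 0.3, 4.5]
opening: 0.682
time_s: 29.98
ee_pos: [0.6451, -0.0071, 0.0925]
ee_rot: [0.68, 0.733, -0.0, 0.001]
force: [-0.1, -0.3, 0.6]
opening: 0.796
time_s: 30.4
ee_pos: [0.6449, -0.0071, 0.223]
ee_rot: [0.68, 0.733, -0.0, 0.001]
force: [0.2, -0.8, -1.0]
opening: 0.93
t 30.4 tcp [ 0.6449 -0.0071  0.223 ] z [ 0.001 -0.001 -1.   ] jawyaw 94.3 F [ 0.2 -0.8 -1. ] open 0.93 q [-0.19  0.59  1.12 -0.    1.43 -1.84]
```

View pics/s27.png

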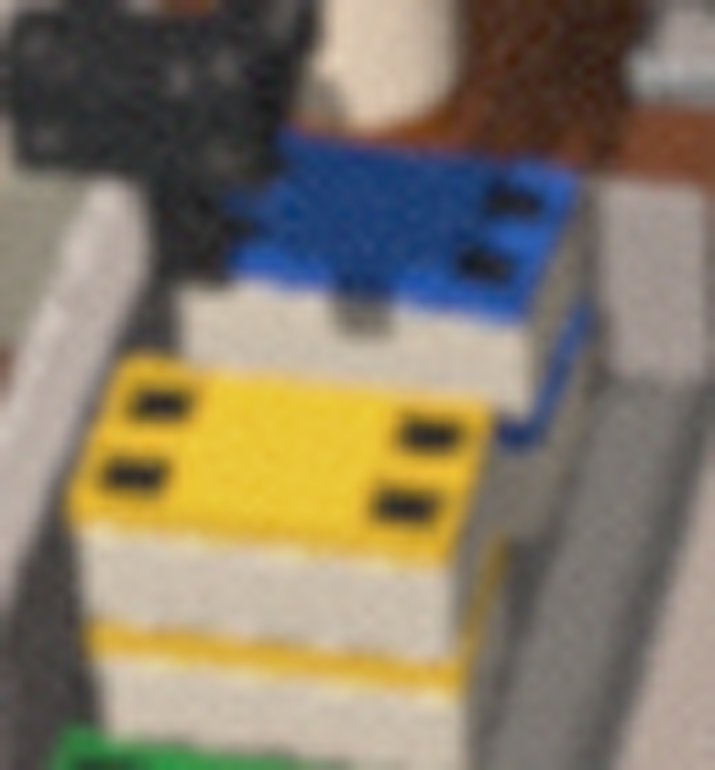

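View pics/w27.png

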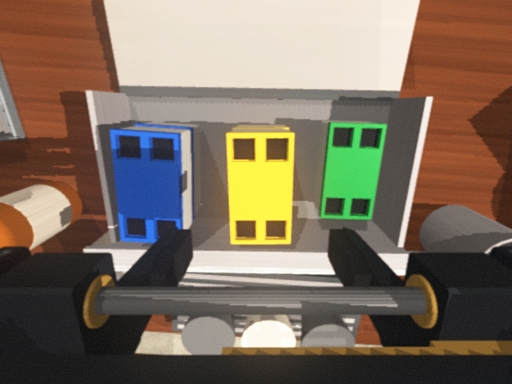

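```bash
python3 -m creep '-0.2 0.8 0 0 0 0.1 1;-0.4 1.6 0 0 0 0.2 1;-0.6 2.4 0 0 0 0.3 1;-0.8 3.2 0 0 0 0.4 1;-1 4 0 0 0 0.5 1' >/dev/null; python3 -m creep '-0.2 0.9 0 0 0 0.1 1;-0.4 1.8 0 0 0 0.15 1;-0.6 2.7 0 0 0 0.2 1;-0.8 3.6 0 0 0 0.25 1;-0.85 4.5 0 0 0 0.3 1' ; python3 - <<'E'
from u import *
to(.566,.372,.195,138.3)
E
```

```text
time_s: 31.33
ee_pos: [0.5707, 0.3359, 0.2279]
ee_rot: [0.337, 0.941, 0.004, 0.003]
force: [0.4, -0.8, 0.9]
opening: 1.0
t 31.33 tcp [0.5707 0.3359 0.2279] z [ 0.009  0.006 -1.   ] jawyaw 140.6 F [ 0.4 -0.8  0.9] open 1.0 q [ 0.35  0.63  1.05  0.    1.45 -2.1 ]
SHIFT [-0.118  0.903 -0.823] TURN [-0.006  0.009] -0.04
```

```bash
python3 -m creep '-0.05 0.4 -0.4 -0.006 0.009 -0.04 1;-0.1 0.8 -0.8 -0.006 0.009 -0.04 1;-0.12 0.9 -0.82 -0.006 0.009 -0.04 1;-0.12 0.9 -0.82 -0.006 0.009 -0.04 1' ;python3 -m creep '0 0 0 0 0 0 1;0 0 0 0 0 0 1'; python3 - <<'E'
from u import *
st()
im,k=shot('wrist','w28')
recess(im,k,'green',(170,90,350,260),.057,lo=90,amin=60,amax=1500)
lids(im,k,{'green':(170,90,350,260)},.057,15)
E
```

```text
time_s: 31.67
ee_pos: [0.5653, 0.3724, 0.1944]
ee_rot: [0.355, 0.935, -0.001, -0.0]
force: [0.0, -0.1, -0.2]
opening: 1.003
time_s: 31.83
ee_pos: [0.5658, 0.3714, 0.1955]
ee_rot: [0.356, 0.935, -0.001, 0.0]
force: [-0.6, 0.1, -0.2]
opening: 0.998
t 31.83 tcp [0.5658 0.3714 0.1955] z [-0.    -0.001 -1.   ] jawyaw 138.3 F [-0.6  0.1 -0.2] open 0.998 q [ 0.41  0.69  1.03 -0.    1.43 -2.01]
green 1 [62, 22, 21]
[[559.1 333.3]]
green [575.4 376. ] [577.5 378.4] [111.7  62.3] 48.3
```

View pics/w28.png

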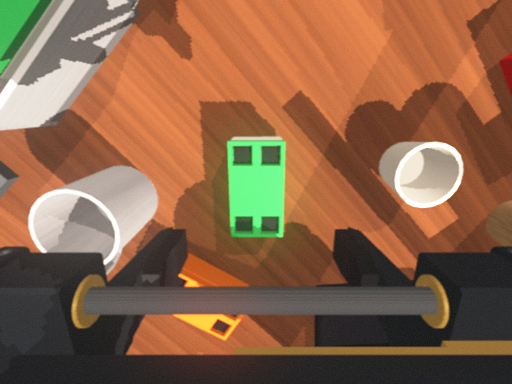

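```bash
python3 -m creep '0.28 0.12 -0.8 0 0 0 1;0.28 0.12 -1.6 0 0 0 1;0.28 0.12 -2.4 0 0 0 1;0.28 0.12 -3.2 0 0 0 1;0.28 0.12 -3.74 0 0 0 1' 30; python3 - <<'E'
from u import *
to(.577,.3763,.026,138.3)
shot('wrist','w29')
E
```

```text
time_s: 32.3
ee_pos: [0.5768, 0.3749, 0.0436]
ee_rot: [0.356, 0.934, -0.001, -0.001]
force: [-0.4, 0.1, -0.6]
opening: 1.001
t 32.3 tcp [0.5768 0.3749 0.0436] z [-0.002 -0.002 -1.   ] jawyaw 138.2 F [-0.4  0.1 -0.6] open 1.001 q [ 0.41  0.86  1.13 -0.    1.15 -2.01]
SHIFT [ 0.006  0.035 -0.439] TURN [ 0.002 -0.002] 0.001
```

View pics/w29.png

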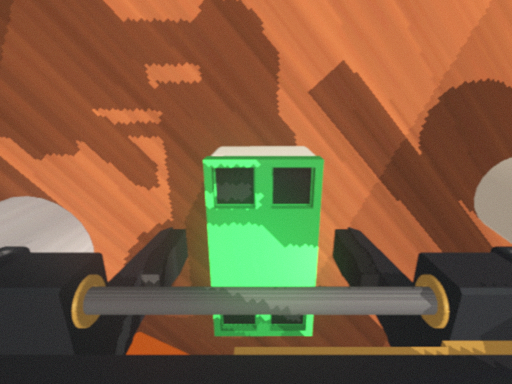

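```bash
python3 -m creep '0 0.02 -0.25 0 0 0 1;0 0.02 -0.42 0 0 0 1;0 0.02 -0.42 0 0 0 0.7;0 0.02 -0.42 0 0 0 0.5;0 0.02 -0.42 0 0 0 0.5' 30; python3 -m creep '0 0 0 0 0 0 0.4;0 0 0 0 0 0 0.4;0 0 0 0 0 0 0.4';  python3 -m creep '0 0 0.3 0 0 0 0.4;0 0 0.9 0 0 0 0.4;0 0 1.7 0 0 0 0.4;0 0 2.5 0 0 0 0.4;0 0 3.3 0 0 0 0.4';  python3 -m creep '0 0 0.7 0 0 0 0.4;0 0 1.1 0 0 0 0.4;0 0 1.2 0 0 0 0.4;0 0 1.2 0 0 0 0.4'; python3 -c "
from u import *
o,m=st()
im,k=shot('wrist','w30')"
```

```text
time_s: 32.77
ee_pos: [0.576, 0.3753, 0.0245]
ee_rot: [0.357, 0.934, -0.002, -0.002]
force: [-0.7, -0.4, 1.2]
opening: 0.798
time_s: 33.02
ee_pos: [0.5765, 0.3756, 0.0259]
ee_rot: [0.356, 0.934, -0.002, -0.001]
force: [-1.2, 0.6, 5.2]
opening: 0.679
time_s: 33.43
ee_pos: [0.5761, 0.3754, 0.1596]
ee_rot: [0.356, 0.934, -0.002, -0.001]
force: [0.6, 0.3, -3.0]
opening: 0.677
time_s: 33.77
ee_pos: [0.5761, 0.3754, 0.2085]
ee_rot: [0.356, 0.934, -0.002, -0.001]
force: [0.4, -0.0, -3.4]
opening: 0.677
t 33.77 tcp [0.5761 0.3754 0.2085] z [-0.003 -0.002 -1.   ] jawyaw 138.2 F [ 0.4 -0.  -3.4] open 0.677 q [ 0.41  0.71  0.96 -0.    1.48 -2.  ]
```

View pics/w30.png

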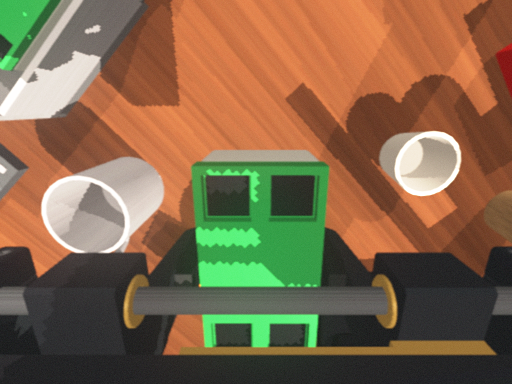

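```bash
python3 -m creep '0.1 -0.6 0 0 0 -0.1 0.4;0.3 -1.3 0 0 0 -0.2 0.4;0.5 -2 0 0 0 -0.3 0.4;0.7 -2.7 0 0 0 -0.4 0.4;0.8 -3.4 0 0 0 -0.5 0.4' ; python3 -m creep '0.1 -0.7 0 0 0 -0.1 0.4;0.2 -1.4 0 0 0 -0.2 0.4;0.3 -2.1 0 0 0 -0.28 0.4;0.4 -2.8 0 0 0 -0.28 0.4;0.5 -3.4 0 0 0 -0.28 0.4'; python3 - <<'E'
from u import *
to(.6305,.0936,.2,92.3)
E
```

```text
time_s: 34.23
ee_pos: [0.6075, 0.2376, 0.2043]
ee_rot: [0.579, 0.816, -0.003, -0.004]
force: [0.4, -0.3, -3.4]
opening: 0.68
time_s: 34.65
ee_pos: [0.6268, 0.0997, 0.2021]
ee_rot: [0.687, 0.727, -0.004, -0.006]
force: [-0.0, -0.3, -4.2]
opening: 0.675
t 34.65 tcp [0.6268 0.0997 0.2021] z [-0.014  0.002 -1.   ] jawyaw 93.2 F [-0.  -0.3 -4.2] open 0.675 q [-0.03  0.59  1.17  0.    1.39 -1.65]
SHIFT [ 0.093 -0.153 -0.052] TURN [-0.002 -0.014] -0.016
```

```bash
python3 -m creep '0.1 -0.1 -0.5 0 -0.014 -0.016 0.4;0.1 -0.13 -1 0 -0.014 -0.016 0.4;0.1 -0.13 -1.6 0 -0.014 -0.016 0.4;0.1 -0.13 -2.1 0 -0.014 -0.016 0.4;0.1 -0.13 -2.3 0 -0.014 -0.016 0.4'; python3 -m creep '0 0 0 0 0 0 0.4;0 0 0 0 0 0 0.4'; python3 - <<'E'
from u import *
to(.6305,.0936,.1,92.3)
E
```

```text
time_s: 35.07
ee_pos: [0.6284, 0.0944, 0.105]
ee_rot: [0.693, 0.721, -0.002, -0.004]
force: [0.1, 0.2, -3.6]
opening: 0.676
time_s: 35.23
ee_pos: [0.6277, 0.0945, 0.1038]
ee_rot: [0.693, 0.721, -0.003, -0.005]
force: [-0.6, 1.0, -2.1]
opening: 0.678
t 35.23 tcp [0.6277 0.0945 0.1038] z [-0.011  0.002 -1.   ] jawyaw 92.3 F [-0.6  1.  -2.1] open 0.678 q [-0.04  0.68  1.29  0.    1.18 -1.65]
SHIFT [ 0.071 -0.022 -0.095] TURN [-0.002 -0.011] 0.001
```

```bash
python3 -m creep '0.07 -0.02 -0.05 0 -0.011 0 0.4;0.07 -0.02 -0.1 0 -0.011 0 0.4;0.07 -0.02 -0.1 0 -0.011 0 0.4'; python3 - <<'E'
from u import *
to(.6305,.0936,.093,92.3)
im,k=shot('wrist','w31',(150,100,470,280),2.5)
im,k=shot('side','s31',(170,150,245,220),10.6)
print((w2p(k,[.576,.125,.072])-w2p(k,[.576,.125,.12]))/48,(w2p(k,[.586,.125,.072])-w2p(k,[.576,.125,.072]))/10,(w2p(k,[.576,.135,.072])-w2p(k,[.576,.125,.072]))/10)
E
```

```text
time_s: 35.48
ee_pos: [0.6307, 0.0937, 0.1002]
ee_rot: [0.693, 0.721, 0.001, -0.0]
force: [-0.2, 0.3, -3.6]
opening: 0.678
t 35.48 tcp [0.6307 0.0937 0.1002] z [ 0.001  0.002 -1.   ] jawyaw 92.3 F [-0.2  0.3 -3.6] open 0.678 q [-0.04  0.68  1.3   0.    1.16 -1.65]
SHIFT [-0.004 -0.002 -0.18 ] TURN [-0.002  0.001] 0.001
[0.02265259 0.22304769] [-0.31436804 -0.06037195] [-0.10099422  0.24307503]
```

View pics/w31.png

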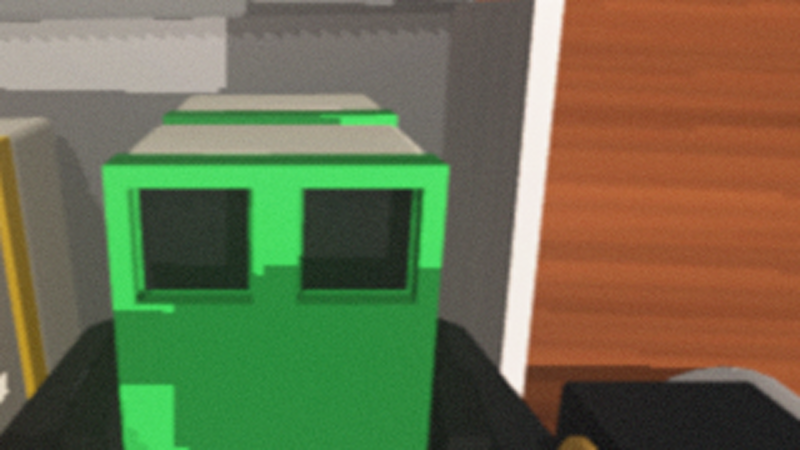

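View pics/s31.png

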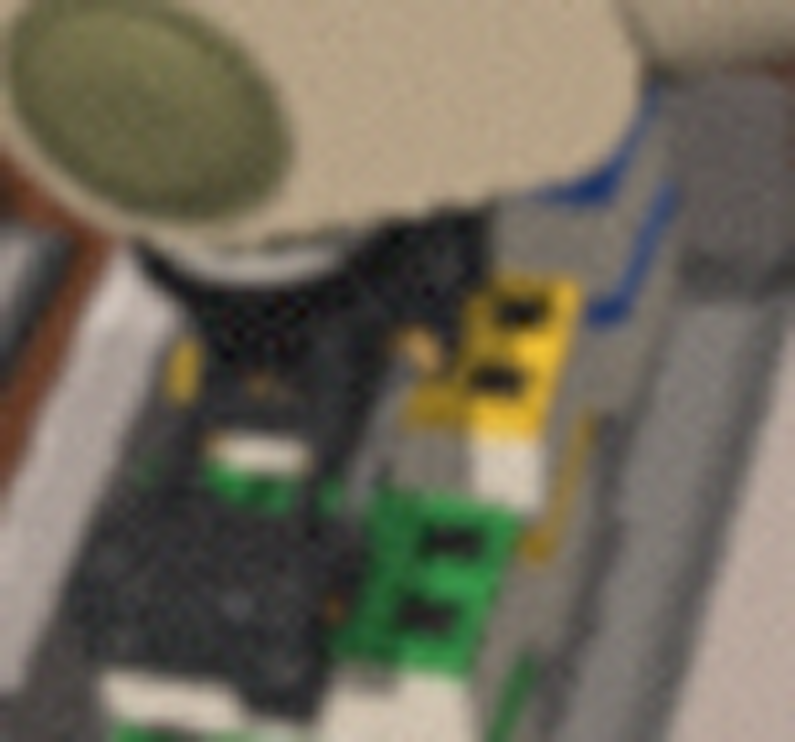

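```bash
python3 -m creep '0 0.03 -0.03 0 0 0 0.4;0 0.03 -0.06 0 0 0 0.4;0 0.03 -0.06 0 0 0 0.4'; python3 - <<'E'
from u import *
to(.6305,.0946,.093,92.3)
im,k=shot('side','s32',(170,170,245,240),10.6)
E
```

```text
time_s: 35.83
ee_pos: [0.6306, 0.095, 0.0978]
ee_rot: [0.693, 0.721, 0.001, -0.001]
force: [0.2, -0.5, -3.0]
opening: 0.672
t 35.83 tcp [0.6306 0.095  0.0978] z [ 0.     0.002 -1.   ] jawyaw 92.3 F [ 0.2 -0.5 -3. ] open 0.672 q [-0.03  0.69  1.3   0.    1.16 -1.65]
SHIFT [-0.002 -0.009 -0.12 ] TURN [-0.002  0.   ] 0.0
```

View pics/s32.png

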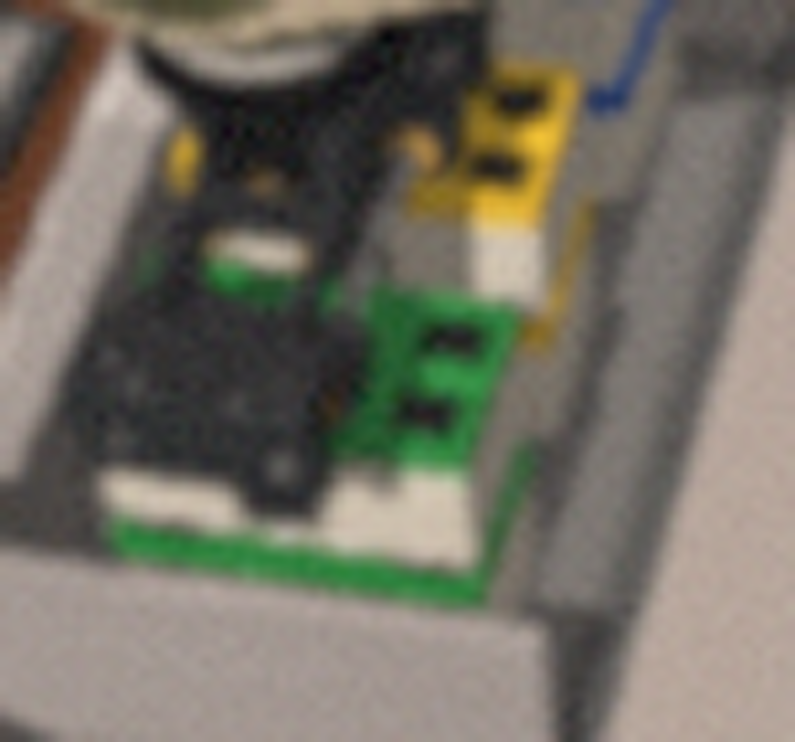

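```bash
python3 -m creep '0 0 -0.05 0 0 0 0.4;0 0 -0.1 0 0 0 0.4;0 0 -0.14 0 0 0 0.4;0 0 -0.14 0 0 0 0.4'; python3 -c "
from u import *
st()"; python3 -m creep '0 0 -0.01 0 0 0 0.7;0 0 -0.01 0 0 0 0.75;0 0 -0.01 0 0 0 0.78;0 0 -0.01 0 0 0 0.78;0 0 -0.01 0 0 0 0.78'; python3 -m creep '0 0 0.3 0 0 0 0.78;0 0 0.8 0 0 0 0.8;0 0 1.6 0 0 0 0.8;0 0 2.4 0 0 0 1;0 0 3.2 0 0 0 1'; python3 - <<'E'
from u import *
st()
im,k=shot('wrist','w33')
im,k=shot('side','s33',(170,150,245,220),10.6)
E
```

```text
time_s: 36.22
ee_pos: [0.6307, 0.0949, 0.0926]
ee_rot: [0.693, 0.721, 0.001, -0.0]
force: [-0.6, 0.5, -0.4]
opening: 0.68
t 36.22 tcp [0.6307 0.0949 0.0926] z [ 0.001  0.002 -1.   ] jawyaw 92.3 F [-0.6  0.5 -0.4] open 0.68 q [-0.03  0.69  1.3   0.    1.15 -1.65]
time_s: 36.63
ee_pos: [0.6308, 0.0949, 0.0923]
ee_rot: [0.693, 0.721, 0.001, -0.0]
force: [0.1, 0.0, 0.2]
opening: 0.779
time_s: 37.05
ee_pos: [0.6305, 0.0949, 0.2228]
ee_rot: [0.693, 0.721, 0.001, -0.0]
force: [0.1, 0.0, -0.7]
opening: 0.917
t 37.05 tcp [0.6305 0.0949 0.2228] z [ 0.002  0.002 -1.   ] jawyaw 92.3 F [ 0.1  0.  -0.7] open 0.917 q [-0.03  0.58  1.15  0.    1.42 -1.65]
```

View pics/s33.png

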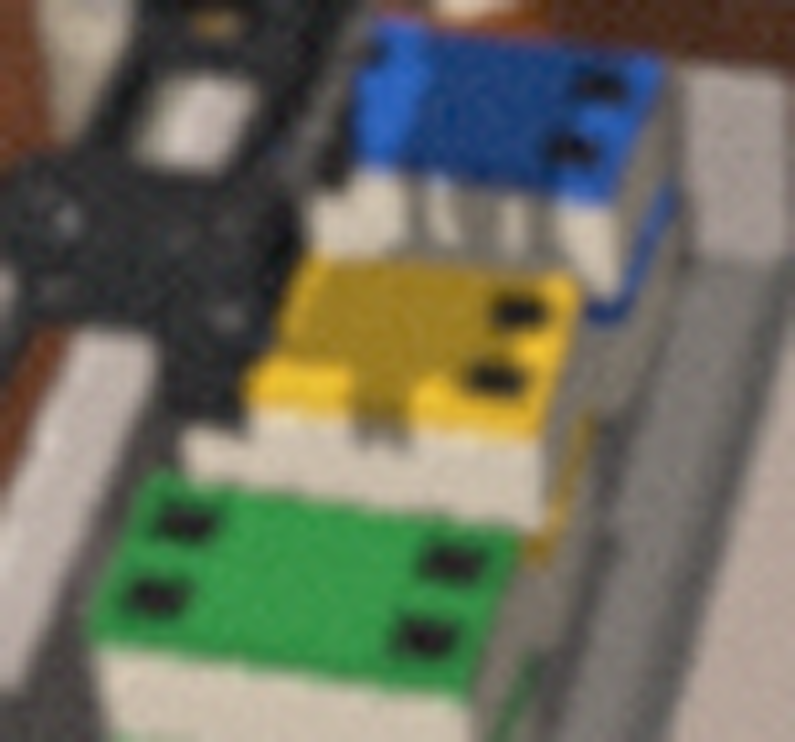

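View pics/w33.png

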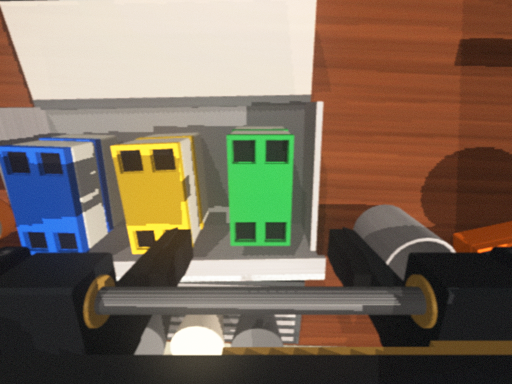

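```bash
python3 -m creep '-0.8 -0.4 0 0 0 0.02 1;-1.6 -0.8 0 0 0 0.02 1;-2.4 -1.3 0 0 0 0.02 1;-3.2 -1.8 0 0 0 0.02 1;-4 -2.3 0 0 0 0.02 0.6' ; python3 - <<'E'
from u import *
to(.425,-.0222,.14,93.7)
im,k=shot('side','s34',(150,110,310,230),5)
for c in ('side','top'):
  shot(c); 
  for q in ('tray','scoop_grip','flap_grip'): print(c,q,[(np.round(d['xyz'],3),round(d['conf'],2)) for d in finder.spot_in(c,q)[:2]])
E
```

```text
time_s: 37.57
ee_pos: [0.4706, 0.0025, 0.2271]
ee_rot: [0.685, 0.728, 0.005, 0.004]
force: [0.9, -0.2, -0.0]
opening: 0.946
t 37.57 tcp [0.4706 0.0025 0.2271] z [ 0.012  0.002 -1.   ] jawyaw 93.5 F [ 0.9 -0.2 -0. ] open 0.946 q [-0.25  0.2   1.68  0.    1.25 -1.88]
SHIFT [-1.14  -0.618 -2.177] TURN [-0.002  0.012] 0.004
side tray [(array([ 0.613, -0.373,  0.017]), 0.37), (array([0.494, 0.001, 0.028]), 0.17)]
side scoop_grip [(array([ 0.614, -0.371,  0.018]), 0.57), (array([ 0.561, -0.341,  0.011]), 0.57)]
side flap_grip [(array([0.494, 0.001, 0.026]), 0.6)]
top tray [(array([ 0.553, -0.368,  0.   ]), 0.62), (array([ 0.636, -0.051,  0.029]), 0.4)]
top scoop_grip [(array([ 0.591, -0.371,  0.024]), 0.86), (array([ 0.554, -0.367,  0.004]), 0.18)]
top flap_grip [(array([ 0.483, -0.115,  0.022]), 0.79)]
```

View pics/s34.png

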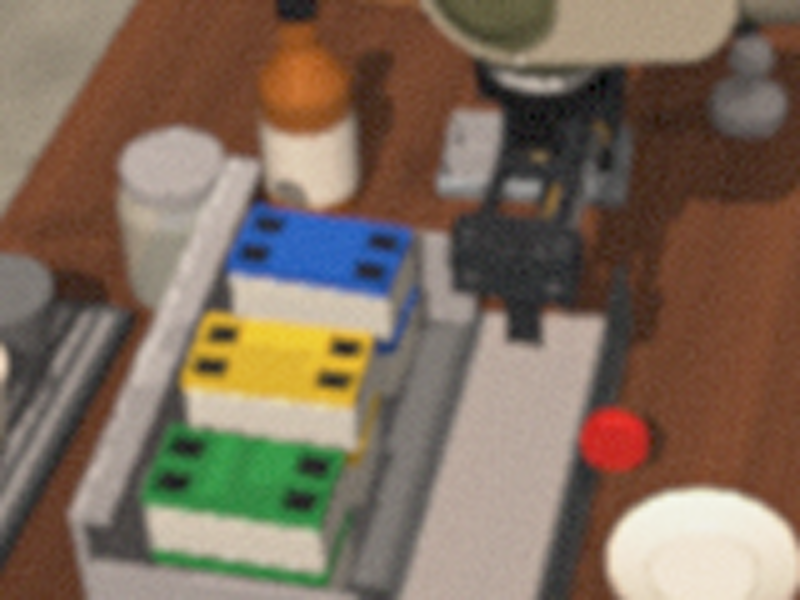

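```bash
python3 -m creep '-0.5 -0.3 -0.4 0 0.012 0 0.5;-0.9 -0.5 -0.9 0 0.012 0 0.5;-1.14 -0.62 -1.5 0 0.012 0 0.5;-1.14 -0.62 -1.9 0 0.012 0 0.5;-1.14 -0.62 -2.1 0 0.012 0 0.5' 25 ; python3 - <<'E'
from u import *
to(.4245,-.0222,.0665,93.7)
shot('wrist','w35')
E
```

```text
time_s: 38.43
ee_pos: [0.4269, -0.0212, 0.1412]
ee_rot: [0.685, 0.728, -0.0, -0.002]
force: [0.6, 0.7, 0.1]
opening: 0.497
t 38.43 tcp [ 0.4269 -0.0212  0.1412] z [-0.003  0.003 -1.   ] jawyaw 93.5 F [0.6 0.7 0.1] open 0.497 q [-0.33  0.21  1.91  0.    1.02 -1.96]
SHIFT [-0.06  -0.026 -1.869] TURN [-0.003 -0.003] 0.004
```

View pics/w35.png

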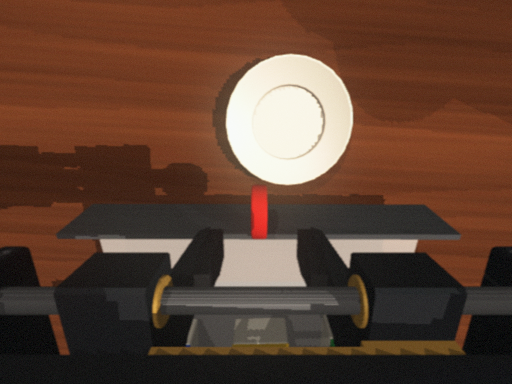

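```bash
python3 -m creep '-0.07 -0.03 -0.7 0 0 0 0.5;-0.07 -0.03 -1.3 0 0 0 0.5;-0.07 -0.03 -1.7 0 0 0 0.5;-0.07 -0.03 -1.85 0 0 0 0.5;-0.07 -0.03 -1.85 0 0 0 0.2' 25 ; python3 -m creep '0 0 0 0 0 0 0;0 0 0 0 0 0 0;0 0 0 0 0 0 0;0 0 0 0 0 0 0;0 0 0 0 0 0 0'; python3 - <<'E'
from u import *
st()
E
```

```text
time_s: 38.9
ee_pos: [0.4244, -0.022, 0.0664]
ee_rot: [0.685, 0.729, -0.0, -0.003]
force: [-0.0, 0.3, 0.4]
opening: 0.446
time_s: 39.32
ee_pos: [0.4248, -0.0221, 0.0671]
ee_rot: [0.685, 0.728, -0.0, -0.002]
force: [-0.6, 0.9, 4.1]
opening: 0.135
t 39.32 tcp [ 0.4248 -0.0221  0.0671] z [-0.004  0.003 -1.   ] jawyaw 93.5 F [-0.6  0.9  4.1] open 0.135 q [-0.33  0.34  1.98  0.    0.82 -1.96]
```

```bash
python3 - <<'E'
import numpy as np
P=np.array([[.4250,.0668],[.4502,.1012],[.4919,.1362],[.5454,.1495],[.6005,.1427]])*1000
A=np.c_[2*P,np.ones(5)];c=np.linalg.lstsq(A,(P**2).sum(1),rcond=None)[0];r=np.sqrt(c[2]+c[0]**2+c[1]**2);print(c[:2],r)
th=np.arctan2(P[:,1]-c[1],P[:,0]-c[0]);print(th)
# fixed center from geometry
cx,cz,r=c[0],c[1],r
a0=th[0]
pr=None
for i in range(0,14):
    a=a0-(a0-th[4])*i/12; q=np.array([cx+r*np.cos(a),cz+r*np.sin(a)]);d=(q-[424.8,67.1])/40;print(i,q.round(1),d.round(2))
E
```

```text
[555.55473576   7.31705771] 142.70728813285461
[2.71407755 2.41370942 2.02954861 1.64209547 1.25025871]
0 [425.7  66.5] [ 0.02 -0.02]
1 [433.9  81.8] [0.23 0.37]
2 [443.8  96.1] [0.48 0.73]
3 [455.5 109. ] [0.77 1.05]
4 [468.6 120.5] [1.09 1.33]
5 [483.  130.2] [1.45 1.58]
6 [498.5 138.1] [1.84 1.78]
7 [514.8 144.1] [2.25 1.92]
8 [531.8 148. ] [2.67 2.02]
9 [549.1 149.9] [3.11 2.07]
10 [566.5 149.6] [3.54 2.06]
11 [583.7 147.2] [3.97 2.  ]
12 [600.5 142.8] [4.39 1.89]
13 [616.7 136.3] [4.8  1.73]
```

```bash
python3 -m creep '0.12 0.01 0.2 0 0 0 0;0.23 0.01 0.37 0 0 0 0;0.48 0.03 0.73 0 0 0 0;0.77 0.04 1.05 0 0 0 0;1.09 0.06 1.33 0 0 0 0'; python3 - <<'E'
from u import *
o,m=st();print((o['ee_pos']-[.4248,-.0221,.0671])/.04)
E
```

```text
time_s: 39.73
ee_pos: [0.4669, -0.0196, 0.1204]
ee_rot: [0.685, 0.728, -0.002, -0.004]
force: [-3.0, -4.0, -6.2]
opening: 0.128
t 39.73 tcp [ 0.4669 -0.0196  0.1204] z [-0.009  0.003 -1.   ] jawyaw 93.5 F [-3.  -4.  -6.2] open 0.128 q [-0.29  0.33  1.81  0.    1.01 -1.93]
[1.05259436 0.06145755 1.33185034]
```

```bash
python3 -m creep '0.39 0.02 0.25 0 0.009 0 0;0.78 0.04 0.45 0 0.009 0 0;1.19 0.07 0.59 0 0.009 0 0;1.61 0.09 0.68 0 0.009 0 0;2.05 0.12 0.72 0 0.009 0 0'; python3 - <<'E'
from u import *
o,m=st();print((o['ee_pos']-[.4248,-.0221,.0671])/.04)
E
```

```text
time_s: 40.15
ee_pos: [0.5489, -0.0149, 0.1505]
ee_rot: [0.685, 0.728, -0.006, -0.008]
force: [-5.0, -2.7, 6.3]
opening: 0.133
t 40.15 tcp [ 0.5489 -0.0149  0.1505] z [-0.02   0.003 -1.   ] jawyaw 93.5 F [-5.  -2.7  6.3] open 0.133 q [-0.24  0.46  1.53 -0.    1.17 -1.87]
[3.10133562 0.18000206 2.08509524]
```

```bash
python3 -m creep '0.43 0.02 -0.02 0 -0.01 0 0;0.86 0.05 -0.08 0 -0.02 0 0;1.25 0.07 -0.19 0 -0.02 0 0;1.4 0.08 -0.24 0 -0.02 0 0;1.4 0.08 -0.24 0 -0.02 0 0'; python3 - <<'E'
from u import *
o,m=st()
shot('side','s36',(150,110,310,230),5)
E
```

```text
time_s: 40.57
ee_pos: [0.6062, -0.0116, 0.1418]
ee_rot: [0.685, 0.729, 0.002, 0.0]
force: [3.1, 0.8, 4.3]
opening: 0.135
t 40.57 tcp [ 0.6062 -0.0116  0.1418] z [ 0.002  0.002 -1.   ] jawyaw 93.5 F [3.1 0.8 4.3] open 0.135 q [-0.21  0.57  1.37  0.    1.2  -1.85]
```

View pics/s36.png

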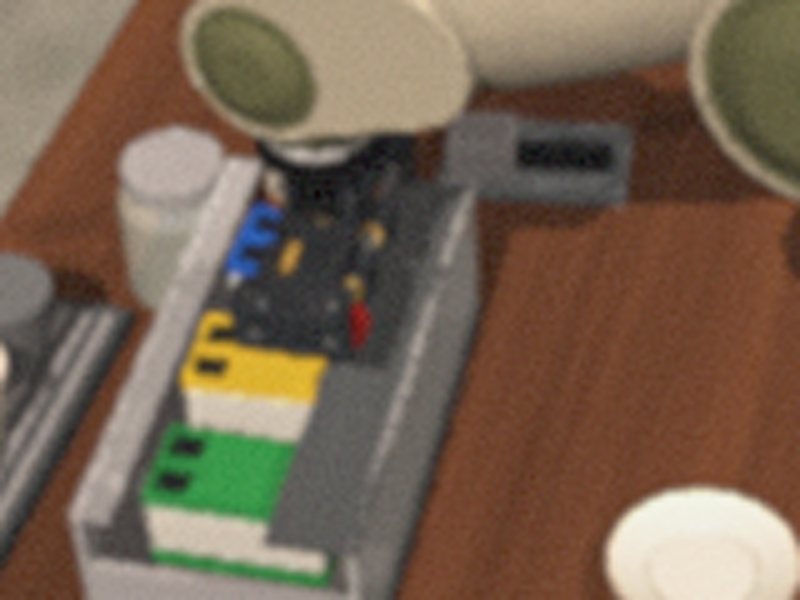

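```bash
python3 -m creep '0.08 0 -0.03 0 0 0 0;0.16 0.01 -0.06 0 0 0 0;0.24 0.01 -0.09 0 0 0 0;0.24 0.01 -0.09 0 0 0 0'; python3 - <<'E'
from u import *
o,m=st()
E
```

```text
time_s: 40.95
ee_pos: [0.6124, -0.0113, 0.1397]
ee_rot: [0.685, 0.729, -0.001, -0.003]
force: [-26.1, -0.6, 21.7]
opening: 0.136
t 40.95 tcp [ 0.6124 -0.0113  0.1397] z [-0.006  0.002 -1.   ] jawyaw 93.6 F [-26.1  -0.6  21.7] open 0.136 q [-0.21  0.59  1.34  0.    1.21 -1.84]
```

```bash
python3 -m creep '-0.05 0 0.03 0 0 0 0;-0.05 0 0.03 0 0 0 0.3;-0.05 0 0.03 0 0 0 0.4;-0.05 0 0.03 0 0 0 0.45;-0.05 0 0.03 0 0 0 0.45'; python3 -m creep '0 0 0.3 0 0 0 0.45;0 0 0.9 0 0 0 0.5;0 0 1.6 0 0 0 0.5;0 0 2.4 0 0 0 0.7;0 0 3.2 0 0 0 0.7';python3 -m creep '-0.9 0 0.2 0 0 0 0.7;-1.8 0 0.4 0 0 0 0.7;-2.7 0 0.4 0 0 0 0.7;-3.6 0 0.4 0 0 0 0.7;-4 0 0.4 0 0 0 0.7';python3 -m creep '-0.9 0 0 0 0 0 0.7;-1.4 0 0 0 0 0 0.7;-1.4 0 0 0 0 0 0.7;-1.4 0 0 0 0 0 0.7'; python3 - <<'E'
from u import *
o,m=st()
shot('side','s37',(150,110,310,230),5)
im,k=shot('top','t37',(190,70,390,220),4)
m=colmask(im,'red')[100:200,230:280];p=cv2.findNonZero(m).reshape(-1,2)+[230,100]
print(p.min(0),p.max(0),p2w(k,p.mean(0),.156))
c=lambda x,y,z:p2w(k,(x,y),z).round(4)
shot('wrist','w37')
E
```

```text
time_s: 41.37
ee_pos: [0.6105, -0.0113, 0.1407]
ee_rot: [0.685, 0.729, -0.001, -0.003]
force: [0.8, -0.7, 0.2]
opening: 0.415
time_s: 41.78
ee_pos: [0.6103, -0.0111, 0.2699]
ee_rot: [0.685, 0.729, -0.001, -0.003]
force: [0.5, 0.2, 0.8]
opening: 0.626
time_s: 42.2
ee_pos: [0.4474, -0.0107, 0.2862]
ee_rot: [0.685, 0.729, -0.001, -0.003]
force: [0.2, -0.1, 0.1]
opening: 0.7
time_s: 42.53
ee_pos: [0.3914, -0.0108, 0.2867]
ee_rot: [0.685, 0.729, -0.001, -0.003]
force: [0.9, -0.5, -0.1]
opening: 0.699
t 42.53 tcp [ 0.3914 -0.0108  0.2867] z [-0.005  0.002 -1.   ] jawyaw 93.5 F [ 0.9 -0.5 -0.1] open 0.699 q [-0.33 -0.02  1.76  0.    1.41 -1.96]
[258 154] [263 164] [ 0.59459034 -0.01130098  0.156     ]
```

View pics/s37.png

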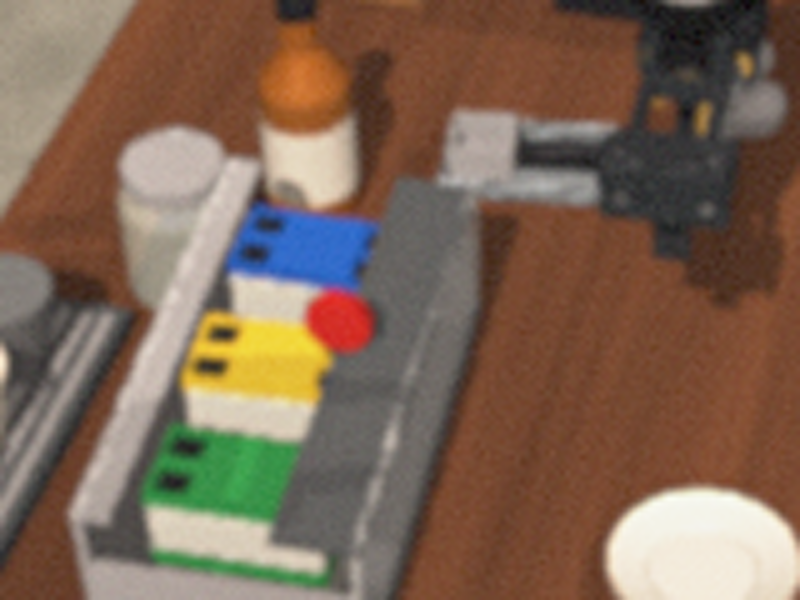

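View pics/t37.png

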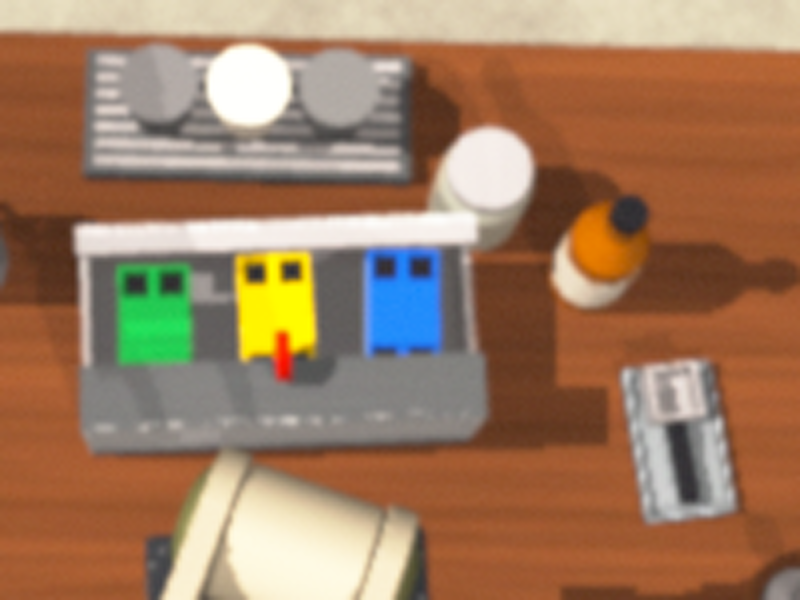

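```bash
python3 -c "
from rig import finish_job
print(finish_job())"
```

```text
the job is handed in; nothing more can be done
None
```

I pulled the flap down, laid the scoop in the grey tray, and stacked the blue, yellow and green tubs on the case tubs of the same colour. Then I shut the flap against its stop and handed the job in at about 42.6 s. No verdict was reported.

**Checks that agreed**
- **Tubs:** in the side view before shutting, all three looked seated. Each tub reached its contact height within about 1 mm. The lid offsets for blue and yellow matched the 52 mm stacking height after release; green's I measured only while lowering it.
- **Scoop:** the last pictures show it lying in the tray.
- **Flap:** it met a firm stop at about 34 N. The red disc is at the same spot in the pictures as at the start, with the panel upright to within about 0.03 rad.
- **Arm and other things:** the arm stood clear of everything. The saucer, jar and bottle look unmoved in the last views. I did not measure them again, and I did not look at the cup, tamper and pitcher again at the end.

**Checks that disagreed**
- **Blue tub:** the wrist camera's near and far views differed by 3 to 4 mm on where its base was. I first set it down about 3 mm too far back. After a 2.5 mm nudge the side view showed it centred to about 1 mm, but a later wrist reading still put it about 3 mm back. That would still be inside the 5 mm limit.
- **Network detections:** those of the tray and flap were at times clearly off near the end, so I relied on the pictures instead.

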